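Put the claw clips back in the hairpin box by colour

TASK

Gather the red, yellow, green and white claw clips into the blue hairpin box, each standing upright on its teeth on the floor of the compartment of its own colour. Leave the two look-alikes, the black claw clip and the flat red barrette, where they are on the bench.

Things in the scene. Friction and masses are not known exactly. Their poses are not given: they have to be found in the camera images.
- clip_red: red plastic claw hair clip, 60 (x) x 30 (y) x 38 mm tall, about 30 g, standing on its teeth, grip tabs up. Its two long sides are flat, upright and parallel up to 32 mm (the middle 34 mm of the length up to 38 mm): pinch it across its 30 mm width; a steel spring shows between them. Origin: centre of the underside, z up.
- clip_yellow: yellow plastic claw hair clip, 60 (x) x 30 (y) x 38 mm tall, about 30 g, standing on its teeth, grip tabs up. Its two long sides are flat, upright and parallel up to 32 mm (the middle 34 mm of the length up to 38 mm): pinch it across its 30 mm width; a steel spring shows between them. Origin: centre of the underside, z up.
- clip_green: green plastic claw hair clip, 60 (x) x 30 (y) x 38 mm tall, about 30 g, standing on its teeth, grip tabs up. Its two long sides are flat, upright and parallel up to 32 mm (the middle 34 mm of the length up to 38 mm): pinch it across its 30 mm width; a steel spring shows between them. Origin: centre of the underside, z up.
- clip_white: white plastic claw hair clip, 60 (x) x 30 (y) x 38 mm tall, about 30 g, standing on its teeth, grip tabs up. Its two long sides are flat, upright and parallel up to 32 mm (the middle 34 mm of the length up to 38 mm): pinch it across its 30 mm width; a steel spring shows between them. Origin: centre of the underside, z up.
- tray_red: red compartment, one of four set two by two (89 mm apart in x, 67 in y, any corner) in the fixed open blue hairpin box (194 x 150 x 18 mm). Inside 84 mm (x) by 62 mm (y), walls 2 mm. Origin: centre of its underside, 4 mm above the bench; inner floor 3 mm and rim 16 mm above the origin; z up.
- tray_yellow: yellow compartment, one of four set two by two (89 mm apart in x, 67 in y, any corner) in the fixed open blue hairpin box (194 x 150 x 18 mm). Inside 84 mm (x) by 62 mm (y), walls 2 mm. Origin: centre of its underside, 4 mm above the bench; inner floor 3 mm and rim 16 mm above the origin; z up.
- tray_green: green compartment, one of four set two by two (89 mm apart in x, 67 in y, any corner) in the fixed open blue hairpin box (194 x 150 x 18 mm). Inside 84 mm (x) by 62 mm (y), walls 2 mm. Origin: centre of its underside, 4 mm above the bench; inner floor 3 mm and rim 16 mm above the origin; z up.
- tray_white: white compartment, one of four set two by two (89 mm apart in x, 67 in y, any corner) in the fixed open blue hairpin box (194 x 150 x 18 mm). Inside 84 mm (x) by 62 mm (y), walls 2 mm. Origin: centre of its underside, 4 mm above the bench; inner floor 3 mm and rim 16 mm above the origin; z up.
- clip_black: black plastic claw hair clip, a look-alike with no compartment, stays put. 60 (x) x 30 (y) x 38 mm tall, about 30 g, standing on its teeth, grip tabs up. Its two long sides are flat, upright and parallel up to 32 mm (the middle 34 mm of the length up to 38 mm): pinch it across its 30 mm width; a steel spring shows between them. Origin: centre of the underside, z up.
- barrette_red: red flat barrette, a look-alike that is not a claw clip; it stays where it is. A smooth low bar with three brass studs and no teeth, 64 mm long (its x), 24 mm wide (its y), 15 mm high, lying on the bench. Origin: centre of its underside, z up.

How it is judged:
By the outcome, as a careful person would: the job done as asked, in the order asked, and still so for the second after the job is handed in, with the robot touching nothing.
It also fails if it takes over 104 s, if anything falls off the work surface, if the arm or the gripper's body presses on something with over 40 N, if the wrist force passes 120 N, or if a joint passes its speed limit or range.

ROBOT

A 6-joint arm with a two-finger parallel gripper is mounted at the origin on the work surface. World frame = base frame: x ahead of the robot, y to its left, z up, the work surface at z = 0. Lengths are in m, angles in degrees, forces in N, time in s.
With the tool pointing down it reaches from about 0.375 to 0.9 m from the base axis. Payload 3.1 kg.
Tool frame: the origin (TCP) lies on the centre line of the jaws, within the pads' length; the fingertips stand 17 mm ahead of it and the grasp point (between the pads) lies 2 mm behind it; z points along the fingers, y is the direction in which the jaws open and shut (so a half turn about z gives the same grasp; the last joint's range is limited). The gripper opens to 87 mm and grips with 3 to 60 N. Pads are 19 mm wide; open, the fingers measure 117 mm over their backs; the gripper's body (75 mm by 190 mm) begins 51 mm behind the grasp point.
Start: joints at [-80.071, 30.224, 82.088, -0, 67.689, -10.227], TCP at [0.215, -0.587, 0.24] pointing down, gripper open.
Joint ranges: [-176.69, 176.69], [-43.24, 126.21], [12.49, 139.97], [-82, 262], [0, 151.66], [-163.58, 163.58]. Speed limits (degrees/s): [159.86, 159.86, 180, 180, 180, 180].

INTERFACE

Orientations are given as a 3x3 rotation matrix whose columns are the frame's x, y, z axes.
In Python, from plant import ctrl gives the robot as it stands.
- The arm moves only by the shell command python3 -m pendant 'ROWS' [FORCE]. ROWS is JSON, a list of rows, each an object of numbers: "dx", "dy", "dz": the shift along the tool's x, y, z in cm; "rx", "ry", "rz": the turn, a rotation vector about the tool's x, y, z in rad; "fingers": the finger opening in cm, from 0 to 8.7. A call has 1 to 12 rows; each row shifts and turns the commanded pose from where the row before left it, along the tool's axes as they then stand; what a row does not reach is not made up. A row lasts 1/10 s, in which the tool goes at most 50 mm and 8.59 degrees, less where a joint would pass 70% of its speed; a pose out of reach is approached as far as the arm can. A call with a gripper value outside its range is refused whole. The fingers move at their own pace and stop on an object; FORCE is the grip in N (left out, the last holds). Time passes only in rows, so rows that do not move let the fingers close. It gives the time, the measured TCP pose, the force and the opening at its end, in the units of the state.
- ctrl.sense(): the state, without advancing time (a new reading comes with each control period).
- ctrl.snapshot(name): name is "scene" or "top" or "wrist"; returns a dict with "frame" (480x640x3 uint8, red, green, blue), "z_map" (480x640 float32, m along the optical axis (not along the pixel's ray), 0 where there is no reading), "intrinsics" (3x3 intrinsics, pixels), "k1" (the pictures are not rectified: a ray, as slopes to the right and down, at radius r is drawn at 1 + k1 r^2 times it, then the intrinsics apply), "R" (3x3) and "t" (3): a world point X has camera coordinates R X + t. Camera axes: x right, y down, z forward; pixel columns grow to the right and rows downward; lengths in m; the calibration is good to about 2 mm. A picture is of the moment at which its call begins.
- ctrl.finish_job(): hands the job in, once; it reports no verdict.
The state is a dict: "time_s": time; "joint_positions": joint angles; "qvel": joint speeds; "joint_efforts": joint torques, N m; "tcp_pos": TCP position; "orientation": TCP orientation; "wrist_force": force on the tool from outside, world axes, zero at the start; "ft_torque": the same for the moment, N m; "finger_gap": opening from 0.0 (shut) to 1.0 (fully open).
Only numpy, scipy, OpenCV 4.12 (cv2) and the standard library are available. Lean on these libraries where they do the work, as an engineer would, in place of code of your own. Each camera call takes 0.05 s, during which the arm holds its last target.

## Working session

There is one attempt and no reset: what is moved stays moved. The work goes in short steps, Python scripts to look and compute and a shell command to move; the robot and the scene stay as the last step left them, time stands still between calls to the robot, and variables do not carry over. Pictures are saved under pics/ and viewed, and the job is handed in when it is done.

```bash
ls; mkdir -p pics; python3 - <<'E'
from plant import ctrl
import cv2,numpy as np
for n in ("top","scene"):
    s=ctrl.snapshot(n); cv2.imwrite(f"pics/{n}0.png",s["frame"][:,:,::-1]); np.savez(f"{n}0.npz",**s)
    print(n,s["intrinsics"],s["k1"],s["R"],s["t"])
print(ctrl.sense())
E
```

```text
pics
top [[605.51662274   0.         322.36891627]
 [  0.         605.51662274 241.45041903]
 [  0.           0.           1.        ]] 0.030869687527561557 [[ 0.01881469 -0.99969365 -0.01608124]
 [-0.98459439 -0.01572919 -0.174145  ]
 [ 0.17383871  0.01910998 -0.9845887 ]] [-0.00327143  0.53966508  0.98045116]
scene [[435.49037514   0.         319.1002261 ]
 [  0.         435.49037514 237.21784816]
 [  0.           0.           1.        ]] -0.0877795885146736 [[ 0.84082235  0.54114391 -0.01345514]
 [ 0.44952861 -0.71188779 -0.53957372]
 [-0.30156558  0.44763717 -0.84183084]] [-0.45264985 -0.22686776  0.86402503]
{'time_s': 0.1, 'joint_positions': array([-8.00705671e+01,  3.02725440e+01,  8.21492080e+01, -1.42234602e-03,
        6.76904336e+01, -1.02305997e+01]), 'qvel': array([-0.05841979, -0.16960897, -0.19938106, -0.02411186,  0.03713353,
        0.05119512]), 'joint_efforts': array([-2.66218003e-04, -4.40987384e+01, -1.77151036e+01,  6.34164736e-02,
        5.33973263e-02, -5.13895964e-05]), 'tcp_pos': array([ 0.21527872, -0.58607927,  0.23868031]), 'orientation': array([[ 9.38730465e-01,  3.44651977e-01, -3.60251561e-04],
       [ 3.44652012e-01, -9.38728548e-01,  1.92471744e-03],
       [ 3.25179247e-04, -1.93095233e-03, -9.99998083e-01]]), 'wrist_force': array([ 0.59176205, -0.06440359,  0.37042181]), 'ft_torque': array([-0.00947378,  0.00780754,  0.01943332]), 'finger_gap': 0.9978600685109865}
```

View pics/top0.png

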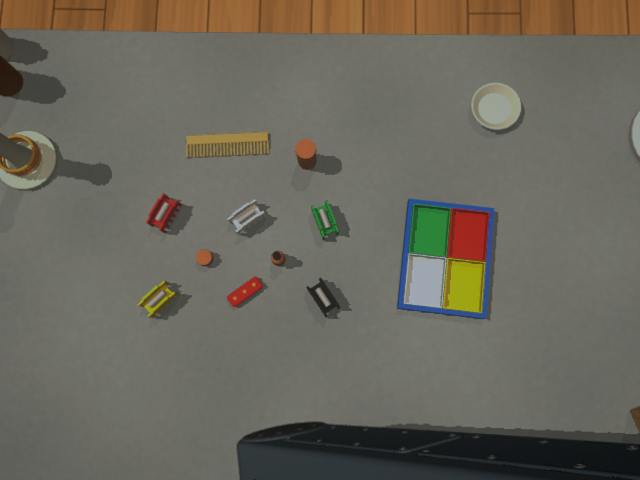

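View pics/scene0.png

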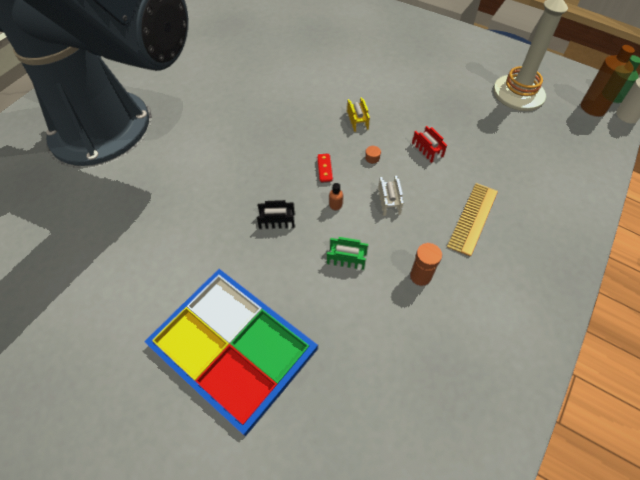

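```bash
cat > h.py <<'E'
import numpy as np,cv2
from plant import ctrl
def cloud(s):
    K=s["intrinsics"];z=s["z_map"];h,w=z.shape
    u,v=np.meshgrid(np.arange(w),np.arange(h))
    d=np.array([float(s["k1"]),0,0,0,0])
    n=cv2.undistortPoints(np.stack([u,v],-1).reshape(-1,1,2).astype(float),K,d).reshape(h,w,2)
    P=np.dstack([n*z[...,None],z])
    return (P-np.array(s["t"]))@np.array(s["R"])   # R^T (P-t)
def masks(f):
    hsv=cv2.cvtColor(f,cv2.COLOR_RGB2HSV);H,S,V=[hsv[...,i].astype(int) for i in range(3)]
    return dict(red=((H<6)|(H>174))&(S>180)&(V>90),yellow=(H>24)&(H<34)&(S>150)&(V>80),green=(H>45)&(H<75)&(S>120)&(V>60),
      white=(S<45)&(V>165),black=(V<45),blue=(H>100)&(H<125)&(S>150))
E
cat > m.py <<'E'
import sys;from h import *
def run(s):
    W=cloud(s);M=masks(s["frame"])
    for c,m in M.items():
        n,L,st,ce=cv2.connectedComponentsWithStats(m.astype(np.uint8))
        L=cv2.morphologyEx(m.astype(np.uint8),cv2.MORPH_CLOSE,np.ones((7,7)));n,L,st,ce=cv2.connectedComponentsWithStats(L)
        for i in range(1,n):
            if st[i,4]<150 or st[i,4]>12000: continue
            k=(L==i)&(s["z_map"]>0);p=W[k]
            if abs(p[:,1]).max()>.6 or p[:,0].mean()<.3: continue
            top=p[:,2].max()
            for lab,q in (("all",p),("top",p[p[:,2]>top-.012])):
                (cx,cy),(a,b),_=cv2.minAreaRect(q[:,:2].astype(np.float32));r=cv2.boxPoints(cv2.minAreaRect(q[:,:2].astype(np.float32)))
                e=[r[1]-r[0],r[2]-r[1]];e=max(e,key=np.linalg.norm);yaw=np.degrees(np.arctan2(e[1],e[0]))%180
                print(c,lab,ce[i].round(),"n",len(q),"c",round(cx,4),round(cy,4),"size",round(max(a,b),4),round(min(a,b),4),"yaw",yaw.round(1),"z",q[:,2].min().round(4),np.median(q[:,2]).round(4),top.round(4))
if __name__=="__main__":
    for n in ("top","scene"):
        print("##",n);run(dict(np.load(n+"0.npz")))
E
python3 m.py
```

```text
## top
red all [161. 212.] n 303 c 0.592 0.2873 size 0.057 0.0299 yaw 154.9 z -0.0025 0.0271 0.0399
red top [161. 212.] n 147 c 0.5917 0.2874 size 0.0564 0.0299 yaw 155.0 z 0.028 0.0336 0.0399
red all [468. 234.] n 1835 c 0.5621 -0.2462 size 0.0877 0.0657 yaw 173.9 z -0.0007 0.0066 0.0239
red top [468. 234.] n 229 c 0.5621 -0.2462 size 0.0877 0.0657 yaw 173.9 z 0.0119 0.0182 0.0239
red all [244. 291.] n 445 c 0.4561 0.1406 size 0.0619 0.0219 yaw 127.1 z 0.006 0.0126 0.0182
red top [244. 291.] n 444 c 0.4561 0.1406 size 0.0619 0.0219 yaw 127.1 z 0.0078 0.0126 0.0182
yellow all [464. 285.] n 1944 c 0.4737 -0.2372 size 0.0883 0.0662 yaw 174.3 z 0.0 0.0068 0.024
yellow top [464. 285.] n 257 c 0.4737 -0.2372 size 0.0883 0.0662 yaw 174.3 z 0.012 0.0187 0.024
yellow all [156. 298.] n 343 c 0.439 0.2885 size 0.0616 0.0318 yaw 135.3 z -0.0036 0.0299 0.0419
yellow top [156. 298.] n 169 c 0.44 0.2873 size 0.0578 0.0307 yaw 133.5 z 0.03 0.0357 0.0419
green all [325. 219.] n 521 c 0.5848 0.0042 size 0.0614 0.0297 yaw 21.1 z -0.0033 0.0274 0.0431
green top [325. 219.] n 161 c 0.5834 0.0035 size 0.
[... 2608 characters left out ...]
.7 z -0.0033 0.0287 0.0394
white top [392. 191.] n 263 c 0.5897 0.142 size 0.0598 0.0299 yaw 127.6 z 0.0276 0.0315 0.0394
white all [223. 308.] n 2588 c 0.467 -0.1683 size 0.1206 0.0657 yaw 174.2 z -0.003 0.0064 0.0221
white top [223. 308.] n 447 c 0.4793 -0.1695 size 0.0959 0.0657 yaw 174.2 z 0.0103 0.0179 0.0221
black all [275. 215.] n 835 c 0.4507 0.0035 size 0.0598 0.0317 yaw 35.2 z -0.0038 0.0243 0.0395
black top [275. 215.] n 328 c 0.4513 0.0045 size 0.0582 0.0308 yaw 34.2 z 0.0275 0.0315 0.0395
blue all [238. 360.] n 2466 c 0.5196 -0.2071 size 0.2043 0.1495 yaw 174.2 z -0.0035 0.0169 0.0211
blue top [238. 360.] n 2389 c 0.524 -0.2076 size 0.1956 0.1493 yaw 174.1 z 0.0092 0.0169 0.0211
```

```bash
python3 - <<'E'
from h import *
s=dict(np.load("top0.npz"));W=cloud(s)
b=s["frame"].copy()
m=(W[...,2]>.006)&(s["z_map"]>0)&(W[...,0]>.3)
n,L,st,ce=cv2.connectedComponentsWithStats(m.astype(np.uint8))
for i in range(1,n):
    if st[i,4]>60:
        p=W[L==i];print(ce[i].round(),st[i],p[:,:2].min(0).round(3),p[:,:2].max(0).round(3),"h",p[:,2].max().round(3))
q=W[330:420:10,150:230:10];print("bench",q[...,2].min(),q[...,2].max())
cv2.imwrite("pics/crop.png",cv2.resize(b[180:330,130:510],(760,300),interpolation=cv2.INTER_CUBIC)[:,:,::-1])
E
```

```text
[ 7. 68.] [  0  28  23  68 821] [0.81  0.567] [0.929 0.611] h 0.077
[497. 104.] [471  83  50  47 949] [ 0.754 -0.346] [ 0.843 -0.256] h 0.023
[636. 134.] [630 111  10  47 306] [ 0.708 -0.557] [ 0.793 -0.539] h 0.019
[ 26. 159.] [   0  131   57   59 2730] [0.633 0.491] [0.743 0.59 ] h 0.121
[306. 153.] [295 139  22  31 510] [0.678 0.02 ] [0.714 0.056] h 0.074
[162. 212.] [146 193  36  40 710] [0.559 0.261] [0.626 0.314] h 0.042
[246. 216.] [227 199  39  36 637] [0.557 0.109] [0.616 0.173] h 0.041
[446. 259.] [ 397  199   97  120 6831] [ 0.417 -0.292] [ 0.624 -0.124] h 0.025
[325. 219.] [311 200  28  40 552] [ 0.551 -0.02 ] [0.616 0.028] h 0.043
[204. 257.] [196 249  17  17 220] [0.5   0.198] [0.528 0.227] h 0.024
[278. 258.] [271 251  15  15 169] [0.502 0.072] [0.525 0.094] h 0.058
[245. 291.] [227 277  36  30 499] [0.43 0.11] [0.481 0.17 ] h 0.018
[323. 297.] [307 278  33  39 562] [ 0.415 -0.024] [0.479 0.032] h 0.041
[157. 298.] [137 281  42  37 702] [0.409 0.256] [0.471 0.318] h 0.042
[616. 451.] [572 441  68  29 957] [ 0.3   -0.216] [ 0.305 -0.178] h 0.705
bench -0.0057375951908643485 0.005672574105501282
```

```bash
cat > g.py <<'E'
import sys;from h import *
x,y,z,yaw=map(float,sys.argv[1:5])
from scipy.spatial.transform import Rotation as Ro
st=ctrl.sense();R=st["orientation"];p=st["tcp_pos"]
for k in (0,180):
    a=np.radians(yaw+k);G=np.array([[np.cos(a),np.sin(a),0],[np.sin(a),-np.cos(a),0],[0,0,-1]])
    rv=Ro.from_matrix(R.T@G).as_rotvec()
    d=(np.array([x,y,z])-p)*100
    j6=np.degrees(np.arctan2(y,x))+90-yaw-k
    print("yaw",yaw+k,"rv",rv.round(3),"shift now-frame cm",(R.T@d).round(2),"after-turn frame",(G.T@d).round(2),"j6",(j6+180)%360-180)
print("t",round(st["time_s"],2),"tcp",p.round(4),"J",st["joint_positions"].round(1))
E
python3 g.py .5935 .2878 .15 154.5
```

```text
yaw 154.5 rv [-1.000e-03 -2.000e-03 -2.345e+00] shift now-frame cm [ 65.62 -68.98   9.02] after-turn frame [ 3.48 95.16  8.87] j6 -38.630327244911655
yaw 334.5 rv [-0.002  0.     0.797] shift now-frame cm [ 65.62 -68.98   9.02] after-turn frame [ -3.48 -95.16   8.87] j6 141.36967275508835
t 0.1 tcp [ 0.2153 -0.5861  0.2387] J [-80.1  30.3  82.1  -0.   67.7 -10.2]
```

```bash
python3 -m pendant '[{"dx":1.5,"dy":-1.6,"fingers":6},{"dx":3,"dy":-3.1},{"dx":3,"dy":-3.1},{"dx":3,"dy":-3.2},{"dx":3,"dy":-3.2},{"dx":3,"dy":-3.2},{"dx":3,"dy":-3.2},{"dx":3,"dy":-3.2},{"dx":3,"dy":-3.2},{"dx":3,"dy":-3.2},{"dx":3,"dy":-3.2},{"dx":3,"dy":-3.2}]'
python3 -m pendant '[{"dx":3,"dy":-3.1},{"dx":3,"dy":-3.1},{"dx":3,"dy":-3.2},{"dx":3,"dy":-3.2},{"dx":3,"dy":-3.1},{"dx":3,"dy":-3.1},{"dx":3,"dy":-3.1},{"dx":3,"dy":-3.1},{"dx":3,"dy":-3.1},{"dx":2,"dy":-2.2},{"dx":1,"dy":-1},{"dx":0}]'
python3 g.py .5935 .2878 .15 154.5
```

```text
yaw 154.5 rv [-1.000e-03 -2.000e-03 -2.345e+00] shift now-frame cm [ 65.62 -68.98   9.02] after-turn frame [ 3.48 95.16  8.87] j6 -38.630327244911655
yaw 334.5 rv [-0.002  0.     0.797] shift now-frame cm [ 65.62 -68.98   9.02] after-turn frame [ -3.48 -95.16   8.87] j6 141.36967275508835
t 0.1 tcp [ 0.2153 -0.5861  0.2387] J [-80.1  30.3  82.1  -0.   67.7 -10.2]invalid input at $[0]: expected keys dx, dy, dz, rx, ry, rz, fingers
invalid input at $[0]: expected keys dx, dy, dz, rx, ry, rz, fingers
```

```bash
python3 -m pendant '[{"dx":1.5,"dy":-1.6,"dz":0,"rx":0,"ry":0,"rz":0,"fingers":6},{"dx":3,"dy":-3.1,"dz":0,"rx":0,"ry":0,"rz":0,"fingers":6},{"dx":3,"dy":-3.2,"dz":0,"rx":0,"ry":0,"rz":0,"fingers":6},{"dx":3,"dy":-3.2,"dz":0,"rx":0,"ry":0,"rz":0,"fingers":6},{"dx":3,"dy":-3.2,"dz":0,"rx":0,"ry":0,"rz":0,"fingers":6},{"dx":3,"dy":-3.2,"dz":0,"rx":0,"ry":0,"rz":0,"fingers":6},{"dx":3,"dy":-3.2,"dz":0,"rx":0,"ry":0,"rz":0,"fingers":6},{"dx":3,"dy":-3.2,"dz":0,"rx":0,"ry":0,"rz":0,"fingers":6},{"dx":3,"dy":-3.2,"dz":0,"rx":0,"ry":0,"rz":0,"fingers":6},{"dx":3,"dy":-3.2,"dz":0,"rx":0,"ry":0,"rz":0,"fingers":6},{"dx":3,"dy":-3.2,"dz":0,"rx":0,"ry":0,"rz":0,"fingers":6},{"dx":3,"dy":-3.2,"dz":0,"rx":0,"ry":0,"rz":0,"fingers":6}]' 25
python3 -m pendant '[{"dx":3,"dy":-3.1,"dz":0,"rx":0,"ry":0,"rz":0,"fingers":6},{"dx":3,"dy":-3.1,"dz":0,"rx":0,"ry":0,"rz":0,"fingers":6},{"dx":3,"dy":-3.2,"dz":0,"rx":0,"ry":0,"rz":0,"fingers":6},{"dx":3,"dy":-3.2,"dz":0,"rx":0,"ry":0,"rz":0,"fingers":6},{"dx":3,"dy":-3.2,"dz":0,"rx":0,"ry":0,"rz":0,"fingers":6},{"dx":3,"dy":-3.2,"dz":0,"rx":0,"ry":0,"rz":0,"fingers":6},{"dx":3,"dy":-3.2,"dz":0,"rx":0,"ry":0,"rz":0,"fingers":6},{"dx":3,"dy":-3.2,"dz":0,"rx":0,"ry":0,"rz":0,"fingers":6},{"dx":3,"dy":-3.2,"dz":0,"rx":0,"ry":0,"rz":0,"fingers":6},{"dx":2.5,"dy":-2.6,"dz":0,"rx":0,"ry":0,"rz":0,"fingers":6},{"dx":1.5,"dy":-1.5,"dz":0,"rx":0,"ry":0,"rz":0,"fingers":6},{"dx":0,"dy":0,"dz":0,"rx":0,"ry":0,"rz":0,"fingers":6}]'
python3 g.py .5935 .2878 .15 154.5
```

```text
time_s: 1.3
tcp_pos: [0.413, -0.1215, 0.2395]
orientation: [[0.939, 0.344, -0.0], [0.344, -0.939, 0.0], [-0.0, -0.0, -1.0]]
wrist_force: [0.9, -0.4, 0.5]
finger_gap: 0.69
time_s: 2.5
tcp_pos: [0.5916, 0.2932, 0.2387]
orientation: [[0.938, 0.348, 0.0], [0.348, -0.938, 0.001], [0.001, -0.001, -1.0]]
wrist_force: [0.0, -0.4, 0.4]
finger_gap: 0.695
yaw 154.5 rv [ 0.000e+00 -1.000e-03 -2.342e+00] shift now-frame cm [-0.02  0.58  8.87] after-turn frame [-0.4  -0.41  8.87] j6 -38.630327244911655
yaw 334.5 rv [-0.001 -0.     0.8  ] shift now-frame cm [-0.02  0.58  8.87] after-turn frame [0.4  0.41 8.87] j6 141.36967275508835
t 2.5 tcp [0.5916 0.2932 0.2387] J [16.7 33.1 76.7  0.  70.2 86.3]
```

```bash
python3 -m pendant '[{"dx":0,"dy":0.6,"dz":1,"rx":0,"ry":0,"rz":0,"fingers":6},{"dx":0,"dy":0,"dz":1.5,"rx":0,"ry":0,"rz":0.133,"fingers":6},{"dx":0,"dy":0,"dz":1.5,"rx":0,"ry":0,"rz":0.133,"fingers":6},{"dx":0,"dy":0,"dz":1.5,"rx":0,"ry":0,"rz":0.133,"fingers":6},{"dx":0,"dy":0,"dz":1.5,"rx":0,"ry":0,"rz":0.133,"fingers":6},{"dx":0,"dy":0,"dz":1,"rx":0,"ry":0,"rz":0.133,"fingers":6},{"dx":0,"dy":0,"dz":0.9,"rx":0,"ry":0,"rz":0.133,"fingers":6},{"dx":0,"dy":0,"dz":0,"rx":0,"ry":0,"rz":0,"fingers":6},{"dx":0,"dy":0,"dz":0,"rx":0,"ry":0,"rz":0,"fingers":6}]'
python3 g.py .5935 .2878 .034 -25.5
python3 - <<'E'
from h import *
s=ctrl.snapshot("wrist");cv2.imwrite("pics/w1.png",s["frame"][:,:,::-1]);np.savez("w1.npz",**s)
import m;m.run(s)
E
```

```text
time_s: 3.4
tcp_pos: [0.5928, 0.2833, 0.1501]
orientation: [[0.903, -0.43, -0.001], [-0.43, -0.903, -0.001], [-0.001, 0.001, -1.0]]
wrist_force: [-0.1, -0.4, -0.8]
finger_gap: 0.689
yaw -25.5 rv [0.001 0.001 0.   ] shift now-frame cm [-0.12 -0.45 11.61] after-turn frame [-0.13 -0.44 11.61] j6 141.36967275508835
yaw 154.5 rv [-2.000e-03  2.000e-03 -3.141e+00] shift now-frame cm [-0.12 -0.45 11.61] after-turn frame [ 0.13  0.44 11.61] j6 -38.630327244911655
t 3.4 tcp [0.5928 0.2833 0.1501] J [ 15.8  38.6  81.6  -0.   60.  131.3]
red all [312. 237.] n 1758 c 0.5944 0.2895 size 0.0595 0.0299 yaw 153.3 z 0.0 0.0229 0.0399
red top [312. 237.] n 738 c 0.5944 0.2895 size 0.0595 0.0299 yaw 153.3 z 0.0281 0.0373 0.0399
green all [619.  99.] n 2701 c 0.5868 0.0023 size 0.0632 0.0389 yaw 21.4 z -0.0023 0.0211 0.0398
green top [619.  99.] n 619 c 0.5928 0.0091 size 0.0461 0.0305 yaw 21.8 z 0.0278 0.0319 0.0398
white all [312. 343.] n 3660 c 0.4906 0.3379 size 0.1415 0.034 yaw 64.5 z -0.0026 0.0001 0.0119
white top [312. 343.] n 2046 c 0.491 0.3376 size 0.1412 0.033 yaw 64.5 z -0.0001 0.0004 0.0119
black all [590. 225.] n 421 c 0.5171 0.0855 size 0.0138 0.0126 yaw 65.3 z 0.0372 0.053 0.0566
black top [590. 225.] n 352 c 0.5171 0.0855 size 0.0138 0.0126 yaw 65.3 z 0.0446 0.0539 0.0566
black all [630. 244.] n 230 c 0.4557 0.0211 size 0.0355 0.0109 yaw 35.3 z -0.0011 0.0122 0.0279
black top [630. 244.] n 86 c 0.4618 0.0304 size 0.0119 0.0113 yaw 167.6 z 0.016 0.0198 0.0279
black all [247. 285.] n 776 c 0.6232 0.3021 size 0.0385 0.0155 yaw 131.6 z 0.132 0.1512 0.2161
black top [247. 285.] n 28 c 0.6323 0.2875 size 0.0108 0.001 yaw 64.7 z 0.214 0.2155 0.2161
black all [393. 286.] n 786 c 0.5971 0.2488 size 0.04 0.0158 yaw 176.9 z 0.1324 0.1517 0.2168
black top [393. 286.] n 43 c 0.6148 0.2506 size 0.0113 0.0011 yaw 62.4 z 0.2138 0.2153 0.2168
```

View pics/w1.png

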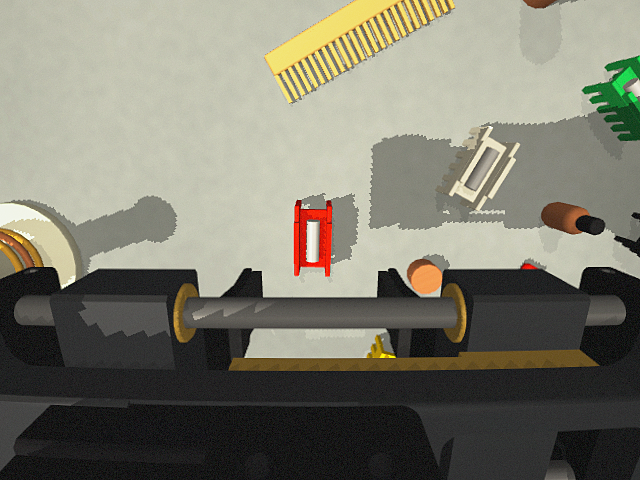

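Wrist view: the red clip is at (313,237), parallel to the fingers at (247/393,285); the fingers' centre column is 320, so a small shift is needed. All three cameras agree within about 2 mm.

```bash
python3 -m pendant '[{"dx":-0.1,"dy":-0.5,"dz":2,"rx":0,"ry":0,"rz":0,"fingers":6},{"dx":0,"dy":0,"dz":3,"rx":0,"ry":0,"rz":0,"fingers":6},{"dx":0,"dy":0,"dz":3,"rx":0,"ry":0,"rz":0,"fingers":6},{"dx":0,"dy":0,"dz":2,"rx":0,"ry":0,"rz":0,"fingers":6},{"dx":0,"dy":0,"dz":1,"rx":0,"ry":0,"rz":0,"fingers":6},{"dx":0,"dy":0,"dz":0.6,"rx":0,"ry":0,"rz":0,"fingers":6},{"dx":0,"dy":0,"dz":0,"rx":0,"ry":0,"rz":0,"fingers":6},{"dx":0,"dy":0,"dz":0,"rx":0,"ry":0,"rz":0,"fingers":6}]'
python3 g.py .594 .2888 .034 -25.5
```

```text
time_s: 4.25
tcp_pos: [0.5954, 0.29, 0.0357]
orientation: [[0.902, -0.431, 0.002], [-0.431, -0.902, 0.001], [0.002, -0.002, -1.0]]
wrist_force: [0.0, 1.1, -0.1]
finger_gap: 0.693
yaw -25.5 rv [-0.001 -0.002 -0.001] shift now-frame cm [-0.07  0.17  0.17] after-turn frame [-0.07  0.17  0.17] j6 141.42880242301567
yaw 154.5 rv [-3.000e-03  2.000e-03  3.141e+00] shift now-frame cm [-0.07  0.17  0.17] after-turn frame [ 0.07 -0.17  0.17] j6 -38.571197576984304
t 4.25 tcp [0.5954 0.29   0.0357] J [ 16.3  47.7  83.9  -0.   48.3 131.9]
```

Close, then lift.

```bash
python3 -m pendant '[{"dx":-0.1,"dy":0.1,"dz":0.2,"rx":0,"ry":0,"rz":0,"fingers":6},{"dx":0,"dy":0,"dz":0,"rx":0,"ry":0,"rz":0,"fingers":2.5},{"dx":0,"dy":0,"dz":0,"rx":0,"ry":0,"rz":0,"fingers":2.5},{"dx":0,"dy":0,"dz":0,"rx":0,"ry":0,"rz":0,"fingers":2.5},{"dx":0,"dy":0,"dz":0,"rx":0,"ry":0,"rz":0,"fingers":2.5},{"dx":0,"dy":0,"dz":0,"rx":0,"ry":0,"rz":0,"fingers":2.5}]' 25
python3 -m pendant '[{"dx":0,"dy":0,"dz":-1,"rx":0,"ry":0,"rz":0,"fingers":2.5},{"dx":0,"dy":0,"dz":-3,"rx":0,"ry":0,"rz":0,"fingers":2.5},{"dx":0,"dy":0,"dz":-3,"rx":0,"ry":0,"rz":0,"fingers":2.5},{"dx":0,"dy":0,"dz":-3,"rx":0,"ry":0,"rz":0,"fingers":2.5},{"dx":0,"dy":0,"dz":-1,"rx":0,"ry":0,"rz":0,"fingers":2.5},{"dx":0,"dy":0,"dz":0,"rx":0,"ry":0,"rz":0,"fingers":2.5}]'
python3 g.py .5634 -.2458 .145 -5.8
python3 - <<'E'
from h import *
s=ctrl.snapshot("wrist");cv2.imwrite("pics/w2.png",s["frame"][:,:,::-1])
E
```

```text
time_s: 4.85
tcp_pos: [0.5932, 0.2894, 0.0326]
orientation: [[0.902, -0.432, 0.0], [-0.432, -0.902, 0.0], [0.0, -0.0, -1.0]]
wrist_force: [-0.5, -0.2, 0.5]
finger_gap: 0.345
time_s: 5.45
tcp_pos: [0.5943, 0.2897, 0.1448]
orientation: [[0.902, -0.431, 0.004], [-0.432, -0.902, 0.001], [0.003, -0.003, -1.0]]
wrist_force: [0.4, -0.0, -0.7]
finger_gap: 0.345
yaw -5.8 rv [-0.002 -0.004 -0.345] shift now-frame cm [20.32 49.64 -0.1 ] after-turn frame [ 2.340e+00  5.359e+01 -2.000e-02] j6 72.22933240945116
yaw 174.2 rv [-0.005  0.003  2.797] shift now-frame cm [20.32 49.64 -0.1 ] after-turn frame [-2.340e+00 -5.359e+01 -2.000e-02] j6 -107.77066759054883
t 5.45 tcp [0.5943 0.2897 0.1448] J [ 16.3  39.1  81.4   0.   59.2 131.9]
```

View pics/w2.png

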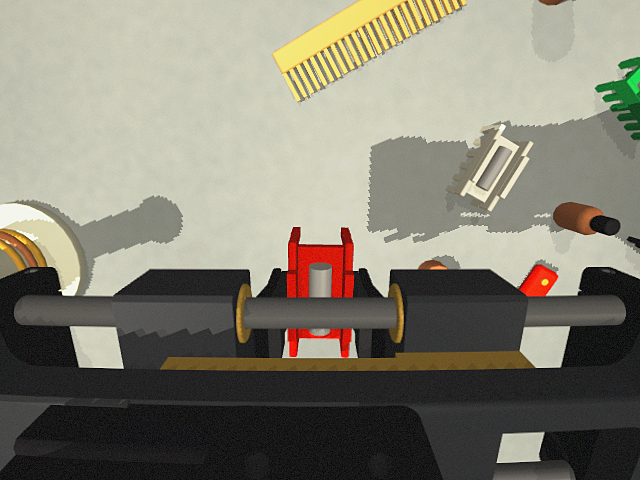

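Held straight at (320,290), gap 30 mm. Carrying it to the red compartment.

```bash
python3 -m pendant '[{"dx":0,"dy":0,"dz":0,"rx":0,"ry":0,"rz":-0.115,"fingers":2.5},{"dx":0,"dy":0,"dz":0,"rx":0,"ry":0,"rz":-0.115,"fingers":2.5},{"dx":0,"dy":0,"dz":0,"rx":0,"ry":0,"rz":-0.115,"fingers":2.5},{"dx":0.2,"dy":2.5,"dz":0,"rx":0,"ry":0,"rz":0,"fingers":2.5},{"dx":0.2,"dy":4.5,"dz":0,"rx":0,"ry":0,"rz":0,"fingers":2.5},{"dx":0.2,"dy":4.5,"dz":0,"rx":0,"ry":0,"rz":0,"fingers":2.5},{"dx":0.2,"dy":4.5,"dz":0,"rx":0,"ry":0,"rz":0,"fingers":2.5},{"dx":0.2,"dy":4.5,"dz":0,"rx":0,"ry":0,"rz":0,"fingers":2.5},{"dx":0.2,"dy":4.5,"dz":0,"rx":0,"ry":0,"rz":0,"fingers":2.5},{"dx":0.2,"dy":4.5,"dz":0,"rx":0,"ry":0,"rz":0,"fingers":2.5},{"dx":0.2,"dy":4.5,"dz":0,"rx":0,"ry":0,"rz":0,"fingers":2.5},{"dx":0.2,"dy":4.5,"dz":0,"rx":0,"ry":0,"rz":0,"fingers":2.5}]'
python3 -m pendant '[{"dx":0.2,"dy":4.5,"dz":0,"rx":0,"ry":0,"rz":0,"fingers":2.5},{"dx":0.2,"dy":4.5,"dz":0,"rx":0,"ry":0,"rz":0,"fingers":2.5},{"dx":0.2,"dy":3.5,"dz":0,"rx":0,"ry":0,"rz":0,"fingers":2.5},{"dx":0,"dy":2,"dz":0,"rx":0,"ry":0,"rz":0,"fingers":2.5},{"dx":0,"dy":0.6,"dz":0,"rx":0,"ry":0,"rz":0,"fingers":2.5},{"dx":0,"dy":0,"dz":0,"rx":0,"ry":0,"rz":0,"fingers":2.5},{"dx":0,"dy":0,"dz":0,"rx":0,"ry":0,"rz":0,"fingers":2.5}]'
python3 g.py .5634 -.2458 .042 -5.8
```

```text
time_s: 6.7
tcp_pos: [0.5704, -0.0968, 0.1404]
orientation: [[0.995, -0.101, -0.004], [-0.101, -0.995, 0.002], [-0.004, -0.001, -1.0]]
wrist_force: [0.6, -0.5, 0.2]
finger_gap: 0.341
time_s: 7.4
tcp_pos: [0.5624, -0.2442, 0.142]
orientation: [[0.995, -0.1, -0.002], [-0.1, -0.995, 0.002], [-0.002, -0.002, -1.0]]
wrist_force: [-0.0, 0.4, -0.8]
finger_gap: 0.341
yaw -5.8 rv [-0.002  0.002  0.001] shift now-frame cm [ 0.13  0.16 10.  ] after-turn frame [ 0.11  0.14 10.  ] j6 72.22933240945116
yaw 174.2 rv [-3.00e-03 -3.00e-03 -3.14e+00] shift now-frame cm [ 0.13  0.16 10.  ] after-turn frame [-0.11 -0.14 10.  ] j6 -107.77066759054883
t 7.4 tcp [ 0.5624 -0.2442  0.142 ] J [-33.9  36.3  88.7   0.   55.2  61.8]
```

```bash
python3 -m pendant '[{"dx":0.1,"dy":0.1,"dz":2,"rx":0,"ry":0,"rz":0,"fingers":2.5},{"dx":0,"dy":0,"dz":3,"rx":0,"ry":0,"rz":0,"fingers":2.5},{"dx":0,"dy":0,"dz":2.5,"rx":0,"ry":0,"rz":0,"fingers":2.5},{"dx":0,"dy":0,"dz":1.5,"rx":0,"ry":0,"rz":0,"fingers":2.5},{"dx":0,"dy":0,"dz":0.8,"rx":0,"ry":0,"rz":0,"fingers":2.5},{"dx":0,"dy":0,"dz":0,"rx":0,"ry":0,"rz":0,"fingers":2.5},{"dx":0,"dy":0,"dz":0,"rx":0,"ry":0,"rz":0,"fingers":2.5}]'
python3 g.py .5634 -.2458 .040 -5.8
```

```text
time_s: 8.1
tcp_pos: [0.5645, -0.2474, 0.0453]
orientation: [[0.995, -0.1, 0.001], [-0.1, -0.995, -0.001], [0.001, 0.001, -1.0]]
wrist_force: [-0.9, -0.6, -0.8]
finger_gap: 0.346
yaw -5.8 rv [ 0.001 -0.001  0.001] shift now-frame cm [-0.12 -0.15  0.53] after-turn frame [-0.12 -0.15  0.53] j6 72.22933240945116
yaw 174.2 rv [ 2.000e-03  1.000e-03 -3.141e+00] shift now-frame cm [-0.12 -0.15  0.53] after-turn frame [0.12 0.15 0.53] j6 -107.77066759054883
t 8.1 tcp [ 0.5645 -0.2474  0.0453] J [-34.   44.6  90.9   0.   44.4  61.7]
```

```bash
python3 -m pendant '[{"dx":0,"dy":0,"dz":0.3,"rx":0,"ry":0,"rz":0,"fingers":2.5},{"dx":0,"dy":0,"dz":0,"rx":0,"ry":0,"rz":0,"fingers":2.5},{"dx":0,"dy":0,"dz":0,"rx":0,"ry":0,"rz":0,"fingers":2.5}]'
python3 -m pendant '[{"dx":0,"dy":0,"dz":0.1,"rx":0,"ry":0,"rz":0,"fingers":2.5},{"dx":0,"dy":0,"dz":0,"rx":0,"ry":0,"rz":0,"fingers":2.5},{"dx":0,"dy":0,"dz":0,"rx":0,"ry":0,"rz":0,"fingers":2.5}]'
```

```text
time_s: 8.4
tcp_pos: [0.564, -0.2477, 0.0421]
orientation: [[0.995, -0.101, 0.001], [-0.101, -0.995, -0.001], [0.001, 0.0, -1.0]]
wrist_force: [-0.7, -0.7, -0.9]
finger_gap: 0.344
time_s: 8.7
tcp_pos: [0.5637, -0.2475, 0.0406]
orientation: [[0.995, -0.101, -0.0], [-0.101, -0.995, 0.0], [-0.0, -0.0, -1.0]]
wrist_force: [0.1, -0.2, 0.3]
finger_gap: 0.342
```

```bash
python3 -m pendant '[{"dx":0,"dy":0,"dz":0,"rx":0,"ry":0,"rz":0,"fingers":4.5},{"dx":0,"dy":0,"dz":0,"rx":0,"ry":0,"rz":0,"fingers":4.5},{"dx":0,"dy":0,"dz":0,"rx":0,"ry":0,"rz":0,"fingers":4.5},{"dx":0,"dy":0,"dz":-1,"rx":0,"ry":0,"rz":0,"fingers":4.5},{"dx":0,"dy":0,"dz":-3,"rx":0,"ry":0,"rz":0,"fingers":4.5},{"dx":0,"dy":0,"dz":-4,"rx":0,"ry":0,"rz":0,"fingers":4.5},{"dx":0,"dy":0,"dz":-3,"rx":0,"ry":0,"rz":0,"fingers":4.5},{"dx":0,"dy":0,"dz":0,"rx":0,"ry":0,"rz":0,"fingers":4.5}]'
python3 g.py .441 .288 .15 134
python3 - <<'E'
from h import *
s=ctrl.snapshot("wrist");cv2.imwrite("pics/w3.png",s["frame"][:,:,::-1])
E
```

```text
time_s: 9.5
tcp_pos: [0.5667, -0.2493, 0.1563]
orientation: [[0.995, -0.101, 0.009], [-0.101, -0.995, -0.006], [0.01, 0.005, -1.0]]
wrist_force: [0.8, -1.2, 0.1]
finger_gap: 0.516
yaw 134.0 rv [ 1.40e-02  2.00e-03 -2.44e+00] shift now-frame cm [-17.93 -52.19   0.17] after-turn frame [47.38 28.28  0.63] j6 -10.853004167744018
yaw 314.0 rv [ 0.002 -0.011  0.702] shift now-frame cm [-17.93 -52.19   0.17] after-turn frame [-47.38 -28.28   0.63] j6 169.14699583225598
t 9.5 tcp [ 0.5667 -0.2493  0.1563] J [-34.1  35.3  87.8   0.   56.3  61.7]
```

View pics/w3.png

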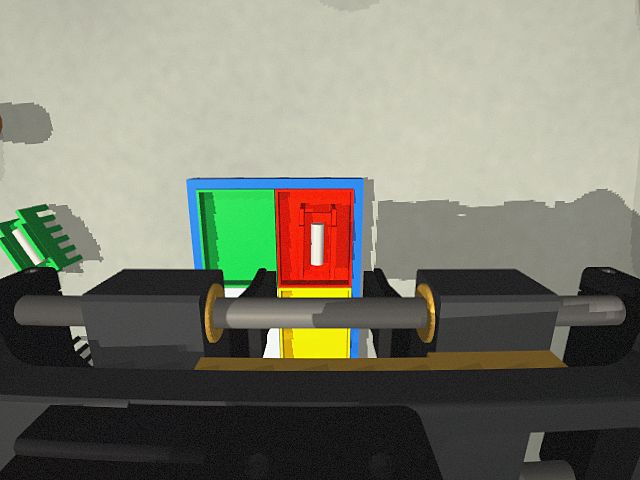

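Red clip upright in its compartment (318,240). Next yellow.

```bash
python3 -m pendant '[{"dx":-0.6,"dy":-1.8,"dz":0,"rx":0,"ry":0,"rz":0,"fingers":6},{"dx":-1.2,"dy":-3.5,"dz":0,"rx":0,"ry":0,"rz":0,"fingers":6},{"dx":-1.5,"dy":-4.3,"dz":0,"rx":0,"ry":0,"rz":0,"fingers":6},{"dx":-1.5,"dy":-4.3,"dz":0,"rx":0,"ry":0,"rz":0,"fingers":6},{"dx":-1.5,"dy":-4.3,"dz":0,"rx":0,"ry":0,"rz":0,"fingers":6},{"dx":-1.5,"dy":-4.3,"dz":0,"rx":0,"ry":0,"rz":0,"fingers":6},{"dx":-1.5,"dy":-4.3,"dz":0,"rx":0,"ry":0,"rz":0,"fingers":6},{"dx":-1.5,"dy":-4.3,"dz":0,"rx":0,"ry":0,"rz":0,"fingers":6},{"dx":-1.5,"dy":-4.3,"dz":0,"rx":0,"ry":0,"rz":0,"fingers":6},{"dx":-1.5,"dy":-4.3,"dz":0,"rx":0,"ry":0,"rz":0,"fingers":6},{"dx":-1.5,"dy":-4.3,"dz":0,"rx":0,"ry":0,"rz":0,"fingers":6},{"dx":-1.2,"dy":-3.6,"dz":0,"rx":0,"ry":0,"rz":0,"fingers":6}]'
python3 -m pendant '[{"dx":-1,"dy":-3,"dz":0,"rx":0,"ry":0,"rz":0,"fingers":6},{"dx":-0.5,"dy":-1.6,"dz":0,"rx":0,"ry":0,"rz":0,"fingers":6},{"dx":0,"dy":0,"dz":0,"rx":0,"ry":0,"rz":-0.135,"fingers":6},{"dx":0,"dy":0,"dz":0,"rx":0,"ry":0,"rz":-0.135,"fingers":6},{"dx":0,"dy":0,"dz":0,"rx":0,"ry":0,"rz":-0.135,"fingers":6},{"dx":0,"dy":0,"dz":0,"rx":0,"ry":0,"rz":-0.135,"fingers":6},{"dx":0,"dy":0,"dz":0,"rx":0,"ry":0,"rz":-0.135,"fingers":6},{"dx":0,"dy":0,"dz":0,"rx":0,"ry":0,"rz":-0.135,"fingers":6},{"dx":0,"dy":0,"dz":0,"rx":0,"ry":0,"rz":-0.135,"fingers":6},{"dx":0,"dy":0,"dz":0,"rx":0,"ry":0,"rz":-0.135,"fingers":6},{"dx":0,"dy":0,"dz":0,"rx":0,"ry":0,"rz":-0.135,"fingers":6},{"dx":0,"dy":0,"dz":0,"rx":0,"ry":0,"rz":-0.135,"fingers":6}]'
python3 g.py .441 .288 .14 134
```

```text
time_s: 10.75
tcp_pos: [0.4437, 0.245, 0.149]
orientation: [[0.995, -0.1, -0.005], [-0.1, -0.995, -0.001], [-0.005, 0.002, -1.0]]
wrist_force: [0.1, -0.5, 0.5]
finger_gap: 0.688
time_s: 11.95
tcp_pos: [0.4344, 0.2899, 0.1488]
orientation: [[0.311, 0.95, -0.005], [0.95, -0.311, -0.002], [-0.003, -0.004, -1.0]]
wrist_force: [-0.0, -0.3, -0.5]
finger_gap: 0.691
yaw 134.0 rv [-0.006  0.    -1.084] shift now-frame cm [0.03 0.69 0.88] after-turn frame [-0.59  0.34  0.88] j6 -10.853004167744018
yaw 314.0 rv [1.000e-03 6.000e-03 2.058e+00] shift now-frame cm [0.03 0.69 0.88] after-turn frame [ 0.59 -0.34  0.88] j6 169.14699583225598
t 11.95 tcp [0.4344 0.2899 0.1488] J [ 21.4  30.1 101.5   0.   48.7  39.5]
```

```bash
python3 -m pendant '[{"dx":0,"dy":0.6,"dz":0,"rx":0,"ry":0,"rz":0,"fingers":6},{"dx":0,"dy":0,"dz":0,"rx":0,"ry":0,"rz":-0.135,"fingers":6},{"dx":0,"dy":0,"dz":0,"rx":0,"ry":0,"rz":-0.135,"fingers":6},{"dx":0,"dy":0,"dz":0,"rx":0,"ry":0,"rz":-0.135,"fingers":6},{"dx":0,"dy":0,"dz":0,"rx":0,"ry":0,"rz":-0.135,"fingers":6},{"dx":0,"dy":0,"dz":0,"rx":0,"ry":0,"rz":-0.135,"fingers":6},{"dx":0,"dy":0,"dz":0,"rx":0,"ry":0,"rz":-0.135,"fingers":6},{"dx":0,"dy":0,"dz":0,"rx":0,"ry":0,"rz":-0.135,"fingers":6},{"dx":0,"dy":0,"dz":0,"rx":0,"ry":0,"rz":-0.135,"fingers":6},{"dx":0,"dy":0,"dz":0,"rx":0,"ry":0,"rz":0,"fingers":6},{"dx":0,"dy":0,"dz":0,"rx":0,"ry":0,"rz":0,"fingers":6}]'
python3 g.py .441 .288 .034 134
python3 - <<'E'
from h import *
s=ctrl.snapshot("wrist");cv2.imwrite("pics/w4.png",s["frame"][:,:,::-1])
import m;m.run(s)
E
```

```text
time_s: 13.05
tcp_pos: [0.4423, 0.2881, 0.1499]
orientation: [[-0.684, 0.729, -0.002], [0.729, 0.684, -0.001], [0.001, -0.002, -1.0]]
wrist_force: [0.2, -0.4, 0.4]
finger_gap: 0.688
yaw 134.0 rv [-0.002 -0.001 -0.014] shift now-frame cm [ 0.08 -0.09 11.59] after-turn frame [ 0.09 -0.1  11.59] j6 -10.853004167744018
yaw 314.0 rv [-1.000e-03  2.000e-03  3.127e+00] shift now-frame cm [ 0.08 -0.09 11.59] after-turn frame [-0.09  0.1  11.59] j6 169.14699583225598
t 13.05 tcp [0.4423 0.2881 0.1499] J [ 20.9  30.3 100.8   0.   49.  -22.3]
yellow all [316. 230.] n 1224 c 0.4408 0.2884 size 0.0598 0.0323 yaw 134.1 z -0.0007 0.0317 0.0399
yellow top [316. 230.] n 709 c 0.4417 0.2892 size 0.0597 0.0297 yaw 134.1 z 0.0282 0.0374 0.0399
white all [320. 235.] n 439 c 0.4422 0.2897 size 0.0329 0.0089 yaw 133.5 z 0.0281 0.0319 0.0341
white top [320. 235.] n 439 c 0.4422 0.2897 size 0.0329 0.0089 yaw 133.5 z 0.0281 0.0319 0.0341
white all [353. 345.] n 1873 c 0.5403 0.2186 size 0.1054 0.0338 yaw 43.1 z -0.002 0.0001 0.002
white top [353. 345.] n 1873 c 0.5403 0.2186 size 0.1054 0.0338 yaw 43.1 z -0.002 0.0001 0.002
black all [246. 286.] n 804 c 0.4102 0.2803 size 0.0398 0.0158 yaw 110.8 z 0.1318 0.1516 0.2162
black top [246. 286.] n 43 c 0.4067 0.2977 size 0.0112 0.001 yaw 43.8 z 0.214 0.2153 0.2162
black all [393. 286.] n 793 c 0.4538 0.321 size 0.0405 0.016 yaw 155.5 z 0.1319 0.1514 0.2163
black top [393. 286.] n 43 c 0.4364 0.3257 size 0.0111 0.0011 yaw 39.3 z 0.2139 0.2151 0.2163
black all [582. 453.] n 5391 c 0.4954 0.3282 size 0.0597 0.0271 yaw 151.3 z 0.2077 0.227 0.2468
black top [582. 453.] n 2366 c 0.4807 0.3365 size 0.0345 0.0154 yaw 173.9 z 0.2348 0.2408 0.2468
```

View pics/w4.png

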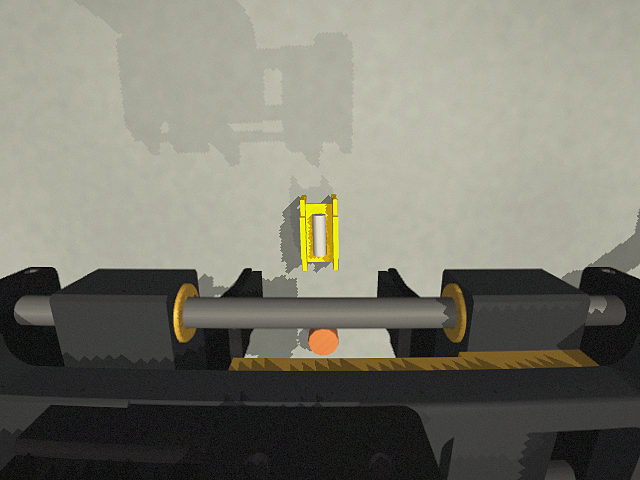

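Yellow clip at (319,232), centred between the fingers and parallel. Descend, grip, lift.

```bash
python3 -m pendant '[{"dx":0.1,"dy":0,"dz":2,"rx":0,"ry":0,"rz":-0.014,"fingers":6},{"dx":0,"dy":0,"dz":3,"rx":0,"ry":0,"rz":0,"fingers":6},{"dx":0,"dy":0,"dz":3,"rx":0,"ry":0,"rz":0,"fingers":6},{"dx":0,"dy":0,"dz":2,"rx":0,"ry":0,"rz":0,"fingers":6},{"dx":0,"dy":0,"dz":1,"rx":0,"ry":0,"rz":0,"fingers":6},{"dx":0,"dy":0,"dz":0.6,"rx":0,"ry":0,"rz":0,"fingers":6},{"dx":0,"dy":0,"dz":0,"rx":0,"ry":0,"rz":0,"fingers":6},{"dx":0,"dy":0,"dz":0,"rx":0,"ry":0,"rz":0,"fingers":6}]'
python3 g.py .4415 .2888 .034 134
```

```text
time_s: 13.9
tcp_pos: [0.4429, 0.2891, 0.0352]
orientation: [[-0.697, 0.717, 0.001], [0.717, 0.697, 0.001], [-0.001, 0.001, -1.0]]
wrist_force: [-0.1, -0.2, -0.6]
finger_gap: 0.69
yaw 134.0 rv [0.001 0.001 0.004] shift now-frame cm [ 0.08 -0.13  0.12] after-turn frame [ 0.08 -0.13  0.12] j6 -10.809951292303083
yaw 314.0 rv [-1.000e-03  2.000e-03 -3.138e+00] shift now-frame cm [ 0.08 -0.13  0.12] after-turn frame [-0.08  0.13  0.12] j6 169.19004870769692
t 13.9 tcp [0.4429 0.2891 0.0352] J [ 21.   41.8 104.1   0.   33.9 -23.2]
```

```bash
python3 -m pendant '[{"dx":0.1,"dy":-0.1,"dz":0.2,"rx":0,"ry":0,"rz":0,"fingers":6},{"dx":0,"dy":0,"dz":0,"rx":0,"ry":0,"rz":0,"fingers":2.5},{"dx":0,"dy":0,"dz":0,"rx":0,"ry":0,"rz":0,"fingers":2.5},{"dx":0,"dy":0,"dz":0,"rx":0,"ry":0,"rz":0,"fingers":2.5},{"dx":0,"dy":0,"dz":0,"rx":0,"ry":0,"rz":0,"fingers":2.5},{"dx":0,"dy":0,"dz":0,"rx":0,"ry":0,"rz":0,"fingers":2.5}]' 25
python3 -m pendant '[{"dx":0,"dy":0,"dz":-1,"rx":0,"ry":0,"rz":0,"fingers":2.5},{"dx":0,"dy":0,"dz":-3,"rx":0,"ry":0,"rz":0,"fingers":2.5},{"dx":0,"dy":0,"dz":-3,"rx":0,"ry":0,"rz":0,"fingers":2.5},{"dx":0,"dy":0,"dz":-3,"rx":0,"ry":0,"rz":0,"fingers":2.5},{"dx":0,"dy":0,"dz":-1,"rx":0,"ry":0,"rz":0,"fingers":2.5},{"dx":0,"dy":0,"dz":0,"rx":0,"ry":0,"rz":0,"fingers":2.5}]'
python3 g.py .4752 -.2368 .145 174.2
```

```text
time_s: 14.5
tcp_pos: [0.441, 0.289, 0.0326]
orientation: [[-0.698, 0.717, 0.0], [0.717, 0.698, 0.0], [-0.0, 0.0, -1.0]]
wrist_force: [-0.4, 0.5, 0.1]
finger_gap: 0.341
time_s: 15.1
tcp_pos: [0.4419, 0.2894, 0.1443]
orientation: [[-0.698, 0.716, 0.004], [0.716, 0.698, 0.002], [-0.002, 0.004, -1.0]]
wrist_force: [-0.1, 0.1, -0.9]
finger_gap: 0.341
yaw 174.2 rv [ 0.003  0.003 -0.697] shift now-frame cm [-40.02 -34.32  -0.13] after-turn frame [ -8.63 -52.01  -0.07] j6 -110.68783319214
yaw 354.2 rv [ 0.004 -0.004  2.444] shift now-frame cm [-40.02 -34.32  -0.13] after-turn frame [ 8.63 52.01 -0.07] j6 69.31216680785997
t 15.1 tcp [0.4419 0.2894 0.1443] J [ 21.1  30.7 101.3   0.   47.8 -23.2]
```

```bash
python3 -m pendant '[{"dx":0,"dy":0,"dz":0,"rx":0,"ry":0,"rz":-0.14,"fingers":2.5},{"dx":0,"dy":0,"dz":0,"rx":0,"ry":0,"rz":-0.14,"fingers":2.5},{"dx":0,"dy":0,"dz":0,"rx":0,"ry":0,"rz":-0.14,"fingers":2.5},{"dx":0,"dy":0,"dz":0,"rx":0,"ry":0,"rz":-0.14,"fingers":2.5},{"dx":0,"dy":0,"dz":0,"rx":0,"ry":0,"rz":-0.137,"fingers":2.5},{"dx":-0.3,"dy":-2,"dz":0,"rx":0,"ry":0,"rz":0,"fingers":2.5},{"dx":-0.6,"dy":-3.5,"dz":0,"rx":0,"ry":0,"rz":0,"fingers":2.5},{"dx":-0.7,"dy":-4.3,"dz":0,"rx":0,"ry":0,"rz":0,"fingers":2.5},{"dx":-0.7,"dy":-4.3,"dz":0,"rx":0,"ry":0,"rz":0,"fingers":2.5},{"dx":-0.7,"dy":-4.3,"dz":0,"rx":0,"ry":0,"rz":0,"fingers":2.5},{"dx":-0.7,"dy":-4.3,"dz":0,"rx":0,"ry":0,"rz":0,"fingers":2.5},{"dx":-0.7,"dy":-4.3,"dz":0,"rx":0,"ry":0,"rz":0,"fingers":2.5}]'
python3 -m pendant '[{"dx":-0.7,"dy":-4.3,"dz":0,"rx":0,"ry":0,"rz":0,"fingers":2.5},{"dx":-0.7,"dy":-4.3,"dz":0,"rx":0,"ry":0,"rz":0,"fingers":2.5},{"dx":-0.7,"dy":-4.3,"dz":0,"rx":0,"ry":0,"rz":0,"fingers":2.5},{"dx":-0.7,"dy":-4.3,"dz":0,"rx":0,"ry":0,"rz":0,"fingers":2.5},{"dx":-0.7,"dy":-4,"dz":0,"rx":0,"ry":0,"rz":0,"fingers":2.5},{"dx":-0.5,"dy":-2.5,"dz":0,"rx":0,"ry":0,"rz":0,"fingers":2.5},{"dx":-0.2,"dy":-1.3,"dz":0,"rx":0,"ry":0,"rz":0,"fingers":2.5},{"dx":0,"dy":0,"dz":0,"rx":0,"ry":0,"rz":0,"fingers":2.5},{"dx":0,"dy":0,"dz":0,"rx":0,"ry":0,"rz":0,"fingers":2.5}]'
python3 g.py .4752 -.2368 .040 174.2
```

```text
time_s: 16.3
tcp_pos: [0.4562, 0.0144, 0.1412]
orientation: [[-0.995, 0.102, -0.003], [0.102, 0.995, 0.001], [0.003, 0.0, -1.0]]
wrist_force: [1.2, 0.1, -1.4]
finger_gap: 0.345
time_s: 17.2
tcp_pos: [0.4727, -0.2355, 0.1416]
orientation: [[-0.995, 0.102, -0.002], [0.102, 0.995, 0.003], [0.003, 0.002, -1.0]]
wrist_force: [-0.1, 0.7, -0.3]
finger_gap: 0.34
yaw 174.2 rv [ 0.002 -0.003 -0.   ] shift now-frame cm [-0.29 -0.13 10.16] after-turn frame [-0.27 -0.11 10.16] j6 -110.68783319214
yaw 354.2 rv [-0.004 -0.004  3.141] shift now-frame cm [-0.29 -0.13 10.16] after-turn frame [ 0.27  0.11 10.16] j6 69.31216680785997
t 17.2 tcp [ 0.4727 -0.2355  0.1416] J [ -38.6   31.1  101.1    0.    48.  -122.8]
```

```bash
python3 -m pendant '[{"dx":-0.1,"dy":0,"dz":2,"rx":0,"ry":0,"rz":0,"fingers":2.5},{"dx":0,"dy":0,"dz":3,"rx":0,"ry":0,"rz":0,"fingers":2.5},{"dx":0,"dy":0,"dz":2.5,"rx":0,"ry":0,"rz":0,"fingers":2.5},{"dx":0,"dy":0,"dz":1.5,"rx":0,"ry":0,"rz":0,"fingers":2.5},{"dx":0,"dy":0,"dz":0.8,"rx":0,"ry":0,"rz":0,"fingers":2.5},{"dx":0,"dy":0,"dz":0.3,"rx":0,"ry":0,"rz":0,"fingers":2.5},{"dx":0,"dy":0,"dz":0,"rx":0,"ry":0,"rz":0,"fingers":2.5},{"dx":0,"dy":0,"dz":0,"rx":0,"ry":0,"rz":0,"fingers":2.5}]'
python3 g.py .4752 -.2368 .040 174.2
```

```text
time_s: 18.0
tcp_pos: [0.4752, -0.2372, 0.0423]
orientation: [[-0.995, 0.101, 0.001], [0.101, 0.995, -0.001], [-0.001, -0.001, -1.0]]
wrist_force: [0.1, -0.7, -0.2]
finger_gap: 0.346
yaw 174.2 rv [-0.001  0.001 -0.   ] shift now-frame cm [0.   0.04 0.23] after-turn frame [0.   0.04 0.23] j6 -110.68783319214
yaw 354.2 rv [2.000e-03 1.000e-03 3.142e+00] shift now-frame cm [0.   0.04 0.23] after-turn frame [-0.   -0.04  0.23] j6 69.31216680785997
t 18.0 tcp [ 0.4752 -0.2372  0.0423] J [ -38.6   41.2  103.7    0.    35.  -122.8]
```

```bash
python3 -m pendant '[{"dx":0,"dy":0,"dz":0.1,"rx":0,"ry":0,"rz":0,"fingers":2.5},{"dx":0,"dy":0,"dz":0,"rx":0,"ry":0,"rz":0,"fingers":2.5},{"dx":0,"dy":0,"dz":0,"rx":0,"ry":0,"rz":0,"fingers":2.5}]'
python3 -m pendant '[{"dx":0,"dy":0,"dz":0,"rx":0,"ry":0,"rz":0,"fingers":4.5},{"dx":0,"dy":0,"dz":0,"rx":0,"ry":0,"rz":0,"fingers":4.5},{"dx":0,"dy":0,"dz":0,"rx":0,"ry":0,"rz":0,"fingers":4.5},{"dx":0,"dy":0,"dz":-1,"rx":0,"ry":0,"rz":0,"fingers":4.5},{"dx":0,"dy":0,"dz":-3,"rx":0,"ry":0,"rz":0,"fingers":4.5},{"dx":0,"dy":0,"dz":-4,"rx":0,"ry":0,"rz":0,"fingers":4.5},{"dx":0,"dy":0,"dz":-3,"rx":0,"ry":0,"rz":0,"fingers":4.5},{"dx":0,"dy":0,"dz":0,"rx":0,"ry":0,"rz":0,"fingers":4.5},{"dx":0,"dy":0,"dz":0,"rx":0,"ry":0,"rz":0,"fingers":4.5}]'
python3 g.py .586 .004 .145 21.2
python3 - <<'E'
from h import *
s=ctrl.snapshot("wrist");cv2.imwrite("pics/w5.png",s["frame"][:,:,::-1])
E
```

```text
time_s: 18.3
tcp_pos: [0.4748, -0.2374, 0.0409]
orientation: [[-0.995, 0.102, 0.001], [0.102, 0.995, -0.0], [-0.001, -0.0, -1.0]]
wrist_force: [-0.2, -0.7, -0.3]
finger_gap: 0.342
time_s: 19.2
tcp_pos: [0.4749, -0.2374, 0.1517]
orientation: [[-0.995, 0.102, 0.002], [0.102, 0.995, -0.001], [-0.002, -0.001, -1.0]]
wrist_force: [0.7, 0.3, 0.8]
finger_gap: 0.512
yaw 21.2 rv [2.00e-03 2.00e-03 2.67e+00] shift now-frame cm [-8.6  25.14  0.66] after-turn frame [ 19.08 -18.49   0.67] j6 69.19109139705702
yaw 201.2 rv [-0.002  0.002 -0.472] shift now-frame cm [-8.6  25.14  0.66] after-turn frame [-19.08  18.49   0.67] j6 -110.80890860294298
t 19.2 tcp [ 0.4749 -0.2374  0.1517] J [ -38.6   30.2  100.5    0.    49.1 -122.8]
```

View pics/w5.png

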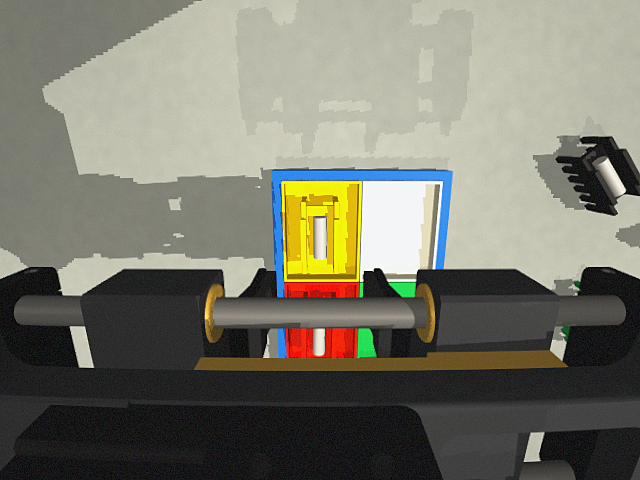

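Yellow clip upright in its compartment (320,238). Next green.

```bash
python3 -m pendant '[{"dx":-0.8,"dy":2.2,"dz":0,"rx":0,"ry":0,"rz":0,"fingers":6},{"dx":-1.4,"dy":4,"dz":0,"rx":0,"ry":0,"rz":0,"fingers":6},{"dx":-1.4,"dy":4,"dz":0,"rx":0,"ry":0,"rz":0,"fingers":6},{"dx":-1.4,"dy":4,"dz":0,"rx":0,"ry":0,"rz":0,"fingers":6},{"dx":-1.4,"dy":4,"dz":0,"rx":0,"ry":0,"rz":0,"fingers":6},{"dx":-1.2,"dy":4,"dz":0,"rx":0,"ry":0,"rz":0,"fingers":6},{"dx":-0.8,"dy":2.8,"dz":0,"rx":0,"ry":0,"rz":-0.05,"fingers":6},{"dx":0,"dy":0,"dz":0.2,"rx":0,"ry":0,"rz":-0.14,"fingers":6},{"dx":0,"dy":0,"dz":0.2,"rx":0,"ry":0,"rz":-0.14,"fingers":6},{"dx":0,"dy":0,"dz":0.2,"rx":0,"ry":0,"rz":-0.14,"fingers":6},{"dx":0,"dy":0,"dz":0,"rx":0,"ry":0,"rz":0,"fingers":6},{"dx":0,"dy":0,"dz":0,"rx":0,"ry":0,"rz":0,"fingers":6}]'
python3 g.py .586 .004 .034 201.2
python3 - <<'E'
from h import *
s=ctrl.snapshot("wrist");cv2.imwrite("pics/w6.png",s["frame"][:,:,::-1])
import m;m.run(s)
E
```

```text
time_s: 20.45
tcp_pos: [0.5828, 0.0031, 0.1432]
orientation: [[-0.934, -0.357, -0.003], [-0.357, 0.934, 0.001], [0.002, 0.002, -1.0]]
wrist_force: [0.1, -0.5, -1.2]
finger_gap: 0.689
yaw 201.2 rv [ 0.002 -0.002 -0.005] shift now-frame cm [-0.36 -0.04 10.92] after-turn frame [-0.33 -0.03 10.92] j6 -110.80890860294296
yaw 381.2 rv [-4.000e-03 -2.000e-03  3.137e+00] shift now-frame cm [-0.36 -0.04 10.92] after-turn frame [ 0.33  0.03 10.92] j6 69.19109139705705
t 20.45 tcp [0.5828 0.0031 0.1432] J [ -10.7   34.3   93.1    0.    52.8 -121.6]
red all [ 39. 101.] n 7980 c 0.5648 -0.2477 size 0.0901 0.0731 yaw 174.5 z 0.0044 0.0189 0.047
red top [ 39. 101.] n 1343 c 0.5645 -0.2466 size 0.0601 0.032 yaw 173.6 z 0.035 0.0392 0.047
red all [530. 154.] n 2162 c 0.4587 0.1409 size 0.0639 0.0238 yaw 127.1 z 0.0085 0.0139 0.0169
red top [530. 154.] n 2162 c 0.4587 0.1409 size 0.0639 0.0238 yaw 127.1 z 0.0085 0.0139 0.0169
yellow all [67. 25.] n 2236 c 0.4941 -0.2389 size 0.0693 0.0513 yaw 85.1 z 0.0049 0.0194 0.0468
yellow top [67. 25.] n 327 c 0.4952 -0.2292 size 0.0224 0.0123 yaw 173.4 z 0.0348 
[... 1983 characters left out ...]
 0.0155 yaw 44.3 z 0.1263 0.1443 0.2094
black top [392. 285.] n 3 c 0.5465 0.0103 size 0.0111 0.0004 yaw 110.2 z 0.2085 0.2087 0.2094
black all [131. 326.] n 224 c 0.5708 -0.0489 size 0.0083 0.0076 yaw 8.1 z 0.2187 0.2201 0.2216
black top [131. 326.] n 224 c 0.5708 -0.0489 size 0.0083 0.0076 yaw 8.1 z 0.2187 0.2201 0.2216
blue all [ 7. 26.] n 431 c 0.5149 -0.2874 size 0.0472 0.0286 yaw 167.1 z -0.0019 0.018 0.0207
blue top [ 7. 26.] n 408 c 0.5172 -0.2782 size 0.0477 0.0102 yaw 173.6 z 0.0159 0.018 0.0207
blue all [158. 123.] n 5660 c 0.565 -0.1619 size 0.2447 0.1099 yaw 139.2 z -0.0024 0.0176 0.021
blue top [158. 123.] n 4731 c 0.5275 -0.1963 size 0.1885 0.129 yaw 174.2 z 0.009 0.0178 0.021
```

View pics/w6.png

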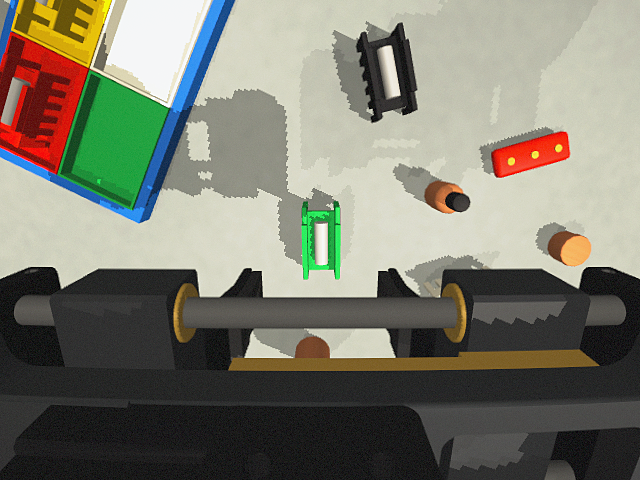

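Green clip at (321,239), aligned. Red and yellow clips show tops near 46 mm, meaning they stand on the floor.

```bash
python3 -m pendant '[{"dx":-0.2,"dy":0.1,"dz":2,"rx":0,"ry":0,"rz":0,"fingers":6},{"dx":0,"dy":0,"dz":3,"rx":0,"ry":0,"rz":0,"fingers":6},{"dx":0,"dy":0,"dz":3,"rx":0,"ry":0,"rz":0,"fingers":6},{"dx":0,"dy":0,"dz":1.5,"rx":0,"ry":0,"rz":0,"fingers":6},{"dx":0,"dy":0,"dz":0.8,"rx":0,"ry":0,"rz":0,"fingers":6},{"dx":0,"dy":0,"dz":0.6,"rx":0,"ry":0,"rz":0,"fingers":6},{"dx":0,"dy":0,"dz":0,"rx":0,"ry":0,"rz":0,"fingers":6},{"dx":0,"dy":0,"dz":0,"rx":0,"ry":0,"rz":0,"fingers":6}]'
python3 g.py .5862 .0045 .033 201.2
```

```text
time_s: 21.3
tcp_pos: [0.5859, 0.0045, 0.0364]
orientation: [[-0.933, -0.36, 0.002], [-0.36, 0.933, -0.0], [-0.002, -0.001, -1.0]]
wrist_force: [0.6, -0.9, 0.7]
finger_gap: 0.69
yaw 201.2 rv [-0.001  0.002 -0.002] shift now-frame cm [-0.03 -0.01  0.34] after-turn frame [-0.03 -0.01  0.34] j6 -110.76017409866431
yaw 381.2 rv [2.00e-03 1.00e-03 3.14e+00] shift now-frame cm [-0.03 -0.01  0.34] after-turn frame [0.03 0.01 0.34] j6 69.23982590133568
t 21.3 tcp [0.5859 0.0045 0.0364] J [ -10.5   44.    95.7   -0.    40.2 -121.6]
```

```bash
python3 -m pendant '[{"dx":0,"dy":0,"dz":0.2,"rx":0,"ry":0,"rz":0,"fingers":6},{"dx":0,"dy":0,"dz":0,"rx":0,"ry":0,"rz":0,"fingers":2.5},{"dx":0,"dy":0,"dz":0,"rx":0,"ry":0,"rz":0,"fingers":2.5},{"dx":0,"dy":0,"dz":0,"rx":0,"ry":0,"rz":0,"fingers":2.5},{"dx":0,"dy":0,"dz":0,"rx":0,"ry":0,"rz":0,"fingers":2.5},{"dx":0,"dy":0,"dz":0,"rx":0,"ry":0,"rz":0,"fingers":2.5}]' 25
python3 -m pendant '[{"dx":0,"dy":0,"dz":-1,"rx":0,"ry":0,"rz":0,"fingers":2.5},{"dx":0,"dy":0,"dz":-3,"rx":0,"ry":0,"rz":0,"fingers":2.5},{"dx":0,"dy":0,"dz":-3,"rx":0,"ry":0,"rz":0,"fingers":2.5},{"dx":0,"dy":0,"dz":-3,"rx":0,"ry":0,"rz":0,"fingers":2.5},{"dx":0,"dy":0,"dz":-1,"rx":0,"ry":0,"rz":0,"fingers":2.5},{"dx":0,"dy":0,"dz":0,"rx":0,"ry":0,"rz":0,"fingers":2.5}]'
python3 g.py .5702 -.1791 .145 174.2
```

```text
time_s: 21.9
tcp_pos: [0.5852, 0.0046, 0.0336]
orientation: [[-0.933, -0.36, -0.0], [-0.36, 0.933, 0.0], [-0.0, 0.0, -1.0]]
wrist_force: [-1.3, 0.3, 1.1]
finger_gap: 0.345
time_s: 22.5
tcp_pos: [0.5863, 0.0045, 0.1454]
orientation: [[-0.933, -0.36, 0.004], [-0.36, 0.933, -0.001], [-0.004, -0.002, -1.0]]
wrist_force: [0.6, 0.2, -0.9]
finger_gap: 0.34
yaw 174.2 rv [-0.001  0.004  0.47 ] shift now-frame cm [  8.11 -16.55   0.05] after-turn frame [ -0.26 -18.42   0.04] j6 -101.63752027828416
yaw 354.2 rv [-5.000e-03 -2.000e-03 -2.672e+00] shift now-frame cm [  8.11 -16.55   0.05] after-turn frame [ 0.26 18.42  0.04] j6 78.36247972171583
t 22.5 tcp [0.5863 0.0045 0.1454] J [ -10.5   34.2   92.8    0.    52.8 -121.6]
```

```bash
python3 -m pendant '[{"dx":0,"dy":0,"dz":0,"rx":0,"ry":0,"rz":0.12,"fingers":2.5},{"dx":0,"dy":0,"dz":0,"rx":0,"ry":0,"rz":0.12,"fingers":2.5},{"dx":0,"dy":0,"dz":0,"rx":0,"ry":0,"rz":0.12,"fingers":2.5},{"dx":0,"dy":0,"dz":0,"rx":0,"ry":0,"rz":0.11,"fingers":2.5},{"dx":-0.1,"dy":-2.4,"dz":0,"rx":0,"ry":0,"rz":0,"fingers":2.5},{"dx":0,"dy":-4,"dz":0,"rx":0,"ry":0,"rz":0,"fingers":2.5},{"dx":-0.1,"dy":-4,"dz":0,"rx":0,"ry":0,"rz":0,"fingers":2.5},{"dx":0,"dy":-4,"dz":0,"rx":0,"ry":0,"rz":0,"fingers":2.5},{"dx":0,"dy":-3,"dz":0,"rx":0,"ry":0,"rz":0,"fingers":2.5},{"dx":0,"dy":-1,"dz":0,"rx":0,"ry":0,"rz":0,"fingers":2.5},{"dx":0,"dy":0,"dz":0,"rx":0,"ry":0,"rz":0,"fingers":2.5},{"dx":0,"dy":0,"dz":0,"rx":0,"ry":0,"rz":0,"fingers":2.5}]'
python3 g.py .5702 -.1791 .0415 174.2
```

```text
time_s: 23.7
tcp_pos: [0.5677, -0.1773, 0.1425]
orientation: [[-0.995, 0.102, -0.002], [0.102, 0.995, 0.002], [0.002, 0.002, -1.0]]
wrist_force: [-1.0, -0.7, -0.3]
finger_gap: 0.345
yaw 174.2 rv [ 0.002 -0.002 -0.001] shift now-frame cm [-0.29 -0.17 10.1 ] after-turn frame [-0.26 -0.15 10.1 ] j6 -101.63752027828416
yaw 354.2 rv [-4.000e-03 -3.000e-03  3.141e+00] shift now-frame cm [-0.29 -0.17 10.1 ] after-turn frame [ 0.26  0.15 10.1 ] j6 78.36247972171583
t 23.7 tcp [ 0.5677 -0.1773  0.1425] J [ -28.1   35.1   91.4    0.    53.7 -112.3]
```

```bash
python3 -m pendant '[{"dx":-0.1,"dy":0,"dz":2,"rx":0,"ry":0,"rz":0,"fingers":2.5},{"dx":0,"dy":0,"dz":3,"rx":0,"ry":0,"rz":0,"fingers":2.5},{"dx":0,"dy":0,"dz":2.5,"rx":0,"ry":0,"rz":0,"fingers":2.5},{"dx":0,"dy":0,"dz":1.5,"rx":0,"ry":0,"rz":0,"fingers":2.5},{"dx":0,"dy":0,"dz":0.8,"rx":0,"ry":0,"rz":0,"fingers":2.5},{"dx":0,"dy":0,"dz":0.3,"rx":0,"ry":0,"rz":0,"fingers":2.5},{"dx":0,"dy":0,"dz":0,"rx":0,"ry":0,"rz":0,"fingers":2.5},{"dx":0,"dy":0,"dz":0,"rx":0,"ry":0,"rz":0,"fingers":2.5},{"dx":0,"dy":0,"dz":0,"rx":0,"ry":0,"rz":0,"fingers":2.5}]'
python3 g.py .5702 -.1791 .0412 174.2
```

```text
time_s: 24.6
tcp_pos: [0.5701, -0.1791, 0.0436]
orientation: [[-0.995, 0.102, 0.002], [0.102, 0.995, -0.001], [-0.002, -0.001, -1.0]]
wrist_force: [-1.3, 0.8, -1.0]
finger_gap: 0.34
yaw 174.2 rv [-0.001  0.002 -0.001] shift now-frame cm [-0.01  0.    0.24] after-turn frame [-0.01  0.    0.24] j6 -101.63752027828416
yaw 354.2 rv [3.000e-03 1.000e-03 3.141e+00] shift now-frame cm [-0.01  0.    0.24] after-turn frame [ 0.01 -0.    0.24] j6 78.36247972171583
t 24.6 tcp [ 0.5701 -0.1791  0.0436] J [ -28.1   43.8   93.8    0.    42.2 -112.3]
```

```bash
python3 -m pendant '[{"dx":0,"dy":0,"dz":0.15,"rx":0,"ry":0,"rz":0,"fingers":2.5},{"dx":0,"dy":0,"dz":0,"rx":0,"ry":0,"rz":0,"fingers":2.5},{"dx":0,"dy":0,"dz":0,"rx":0,"ry":0,"rz":0,"fingers":2.5}]'
python3 -m pendant '[{"dx":0,"dy":0,"dz":0,"rx":0,"ry":0,"rz":0,"fingers":4.5},{"dx":0,"dy":0,"dz":0,"rx":0,"ry":0,"rz":0,"fingers":4.5},{"dx":0,"dy":0,"dz":0,"rx":0,"ry":0,"rz":0,"fingers":4.5},{"dx":0,"dy":0,"dz":-1,"rx":0,"ry":0,"rz":0,"fingers":4.5},{"dx":0,"dy":0,"dz":-3,"rx":0,"ry":0,"rz":0,"fingers":4.5},{"dx":0,"dy":0,"dz":-4,"rx":0,"ry":0,"rz":0,"fingers":4.5},{"dx":0,"dy":0,"dz":-3,"rx":0,"ry":0,"rz":0,"fingers":4.5},{"dx":0,"dy":0,"dz":0,"rx":0,"ry":0,"rz":0,"fingers":4.5},{"dx":0,"dy":0,"dz":0,"rx":0,"ry":0,"rz":0,"fingers":4.5}]'
python3 g.py .5885 .142 .145 126.6
python3 - <<'E'
from h import *
s=ctrl.snapshot("wrist");cv2.imwrite("pics/w7.png",s["frame"][:,:,::-1])
E
```

```text
time_s: 24.9
tcp_pos: [0.5695, -0.1789, 0.0412]
orientation: [[-0.995, 0.102, 0.0], [0.102, 0.995, -0.0], [-0.0, -0.0, -1.0]]
wrist_force: [0.0, -0.5, 0.0]
finger_gap: 0.345
time_s: 25.8
tcp_pos: [0.5697, -0.1788, 0.1523]
orientation: [[-0.995, 0.102, 0.002], [0.102, 0.995, -0.001], [-0.002, -0.001, -1.0]]
wrist_force: [0.1, -0.1, -0.2]
finger_gap: 0.517
yaw 126.6 rv [0.    0.002 0.83 ] shift now-frame cm [ 1.39 32.11  0.7 ] after-turn frame [24.64 20.63  0.73] j6 -23.03432426875574
yaw 306.6 rv [-0.003  0.    -2.311] shift now-frame cm [ 1.39 32.11  0.7 ] after-turn frame [-24.64 -20.63   0.73] j6 156.96567573124423
t 25.8 tcp [ 0.5697 -0.1788  0.1523] J [ -28.1   34.3   90.8   -0.    54.7 -112.3]
```

View pics/w7.png

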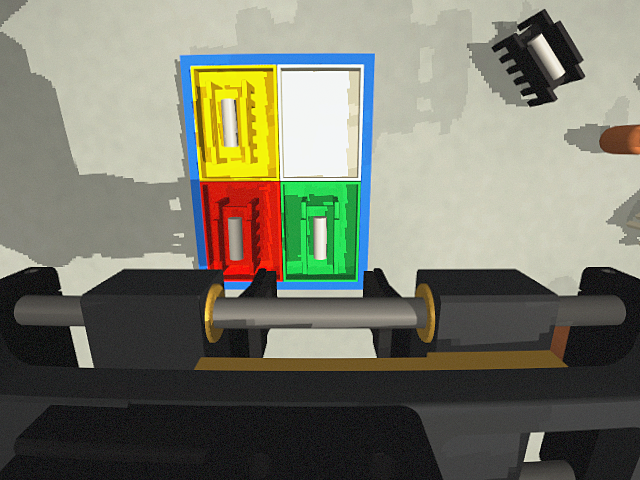

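Red, yellow and green are upright in their compartments ((235,240), (230,122), (320,240)). Now white.

```bash
python3 -m pendant '[{"dx":0.1,"dy":2.2,"dz":0,"rx":0,"ry":0,"rz":0,"fingers":6},{"dx":0.2,"dy":4,"dz":0,"rx":0,"ry":0,"rz":0,"fingers":6},{"dx":0.2,"dy":4.5,"dz":0,"rx":0,"ry":0,"rz":0,"fingers":6},{"dx":0.2,"dy":4.5,"dz":0,"rx":0,"ry":0,"rz":0,"fingers":6},{"dx":0.2,"dy":4.5,"dz":0,"rx":0,"ry":0,"rz":0,"fingers":6},{"dx":0.2,"dy":4.5,"dz":0,"rx":0,"ry":0,"rz":0,"fingers":6},{"dx":0.2,"dy":4.5,"dz":0,"rx":0,"ry":0,"rz":0,"fingers":6},{"dx":0.1,"dy":2.5,"dz":0,"rx":0,"ry":0,"rz":0,"fingers":6},{"dx":0,"dy":0.9,"dz":0,"rx":0,"ry":0,"rz":0,"fingers":6}]'
python3 -m pendant '[{"dx":0,"dy":0,"dz":0.1,"rx":0,"ry":0,"rz":0.138,"fingers":6},{"dx":0,"dy":0,"dz":0.1,"rx":0,"ry":0,"rz":0.138,"fingers":6},{"dx":0,"dy":0,"dz":0.1,"rx":0,"ry":0,"rz":0.138,"fingers":6},{"dx":0,"dy":0,"dz":0.1,"rx":0,"ry":0,"rz":0.138,"fingers":6},{"dx":0,"dy":0,"dz":0.1,"rx":0,"ry":0,"rz":0.138,"fingers":6},{"dx":0,"dy":0,"dz":0.1,"rx":0,"ry":0,"rz":0.138,"fingers":6},{"dx":0,"dy":0,"dz":0,"rx":0,"ry":0,"rz":0,"fingers":6},{"dx":0,"dy":0,"dz":0,"rx":0,"ry":0,"rz":0,"fingers":6}]'
python3 g.py .5885 .142 .034 126.6
python3 - <<'E'
from h import *
s=ctrl.snapshot("wrist");cv2.imwrite("pics/w8.png",s["frame"][:,:,::-1])
# clip: points above 25mm near the expected place
W=cloud(s);m=(W[...,2]>.027)&(W[...,2]<.045)&(abs(W[...,0]-.5885)<.05)&(abs(W[...,1]-.142)<.05)&(s["z_map"]>0)
q=W[m][:,:2].astype(np.float32);print(len(q),cv2.minAreaRect(q),cv2.boxPoints(cv2.minAreaRect(q)))
E
```

```text
time_s: 26.75
tcp_pos: [0.5866, 0.1447, 0.1492]
orientation: [[-0.995, 0.098, -0.004], [0.098, 0.995, 0.0], [0.004, -0.0, -1.0]]
wrist_force: [-0.4, -0.0, -0.0]
finger_gap: 0.69
time_s: 27.55
tcp_pos: [0.5877, 0.141, 0.1442]
orientation: [[-0.6, 0.8, -0.002], [0.8, 0.6, -0.0], [0.001, -0.002, -1.0]]
wrist_force: [-0.0, -0.3, 0.0]
finger_gap: 0.69
yaw 126.6 rv [-0.002 -0.001  0.004] shift now-frame cm [ 0.02  0.14 11.02] after-turn frame [ 0.03  0.12 11.02] j6 -23.03432426875574
yaw 306.6 rv [ 1.000e-03 -3.000e-03 -3.138e+00] shift now-frame cm [ 0.02  0.14 11.02] after-turn frame [-0.03 -0.12 11.02] j6 156.96567573124423
t 27.55 tcp [0.5877 0.141  0.1442] J [  2.9  35.5  89.9  -0.   54.7 -33.9]
1375 ((0.5890228152275085, 0.1431334912776947), (0.029869358986616135, 0.05953116714954376), 37.162357330322266) [[0.5591403  0.15783282]
 [0.5951016  0.11039082]
 [0.6189053  0.12843417]
 [0.58294404 0.17587617]]
```

View pics/w8.png

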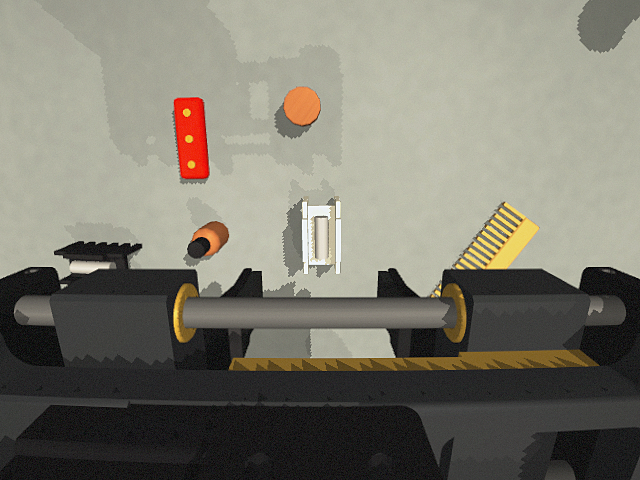

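White clip at (321,235), aligned; small bottle (210,240) is ~40 mm clear of the finger.

```bash
python3 -m pendant '[{"dx":0.1,"dy":0.1,"dz":2,"rx":0,"ry":0,"rz":0,"fingers":6},{"dx":0,"dy":0,"dz":3,"rx":0,"ry":0,"rz":0,"fingers":6},{"dx":0,"dy":0,"dz":3,"rx":0,"ry":0,"rz":0,"fingers":6},{"dx":0,"dy":0,"dz":1.5,"rx":0,"ry":0,"rz":0,"fingers":6},{"dx":0,"dy":0,"dz":0.8,"rx":0,"ry":0,"rz":0,"fingers":6},{"dx":0,"dy":0,"dz":0.6,"rx":0,"ry":0,"rz":0,"fingers":6},{"dx":0,"dy":0,"dz":0,"rx":0,"ry":0,"rz":0,"fingers":6},{"dx":0,"dy":0,"dz":0,"rx":0,"ry":0,"rz":0,"fingers":6}]'
python3 g.py .589 .143 .034 127
```

```text
time_s: 28.4
tcp_pos: [0.5891, 0.1435, 0.037]
orientation: [[-0.598, 0.801, 0.002], [0.801, 0.598, 0.0], [-0.001, 0.002, -1.0]]
wrist_force: [-0.3, -0.4, -0.1]
finger_gap: 0.689
yaw 127.0 rv [ 0.002  0.001 -0.005] shift now-frame cm [-0.03 -0.04  0.3 ] after-turn frame [-0.03 -0.04  0.3 ] j6 -23.35351772739159
yaw 307.0 rv [ 2.000e-03 -2.000e-03  3.137e+00] shift now-frame cm [-0.03 -0.04  0.3 ] after-turn frame [0.03 0.04 0.3 ] j6 156.6464822726084
t 28.4 tcp [0.5891 0.1435 0.037 ] J [  3.1  44.8  92.6   0.   42.5 -33.6]
```

```bash
python3 -m pendant '[{"dx":0,"dy":0,"dz":0.3,"rx":0,"ry":0,"rz":0,"fingers":6},{"dx":0,"dy":0,"dz":0,"rx":0,"ry":0,"rz":0,"fingers":2.5},{"dx":0,"dy":0,"dz":0,"rx":0,"ry":0,"rz":0,"fingers":2.5},{"dx":0,"dy":0,"dz":0,"rx":0,"ry":0,"rz":0,"fingers":2.5},{"dx":0,"dy":0,"dz":0,"rx":0,"ry":0,"rz":0,"fingers":2.5},{"dx":0,"dy":0,"dz":0,"rx":0,"ry":0,"rz":0,"fingers":2.5}]' 25
python3 -m pendant '[{"dx":0,"dy":0,"dz":-1,"rx":0,"ry":0,"rz":0,"fingers":2.5},{"dx":0,"dy":0,"dz":-3,"rx":0,"ry":0,"rz":0,"fingers":2.5},{"dx":0,"dy":0,"dz":-3,"rx":0,"ry":0,"rz":0,"fingers":2.5},{"dx":0,"dy":0,"dz":-3,"rx":0,"ry":0,"rz":0,"fingers":2.5},{"dx":0,"dy":0,"dz":-1,"rx":0,"ry":0,"rz":0,"fingers":2.5},{"dx":0,"dy":0,"dz":0,"rx":0,"ry":0,"rz":0,"fingers":2.5}]'
python3 g.py .4818 -.1703 .145 174.2
```

```text
time_s: 29.0
tcp_pos: [0.5883, 0.1434, 0.0331]
orientation: [[-0.598, 0.801, -0.0], [0.801, 0.598, -0.0], [0.0, -0.0, -1.0]]
wrist_force: [-0.2, -0.1, 0.3]
finger_gap: 0.343
time_s: 29.6
tcp_pos: [0.5895, 0.1435, 0.145]
orientation: [[-0.598, 0.801, 0.004], [0.801, 0.598, 0.0], [-0.002, 0.004, -1.0]]
wrist_force: [-0.2, -0.5, -0.8]
finger_gap: 0.343
yaw 174.2 rv [ 0.002  0.004 -0.829] shift now-frame cm [-18.71 -27.4   -0.05] after-turn frame [  7.54 -32.31   0.  ] j6 -103.66677832976254
yaw 354.2 rv [ 0.004 -0.003  2.313] shift now-frame cm [-18.71 -27.4   -0.05] after-turn frame [-7.54 32.31  0.  ] j6 76.33322167023744
t 29.6 tcp [0.5895 0.1435 0.145 ] J [  3.1  35.5  89.8   0.   54.5 -33.6]
```

```bash
python3 -m pendant '[{"dx":0,"dy":0,"dz":0,"rx":0,"ry":0,"rz":-0.138,"fingers":2.5},{"dx":0,"dy":0,"dz":0,"rx":0,"ry":0,"rz":-0.138,"fingers":2.5},{"dx":0,"dy":0,"dz":0,"rx":0,"ry":0,"rz":-0.138,"fingers":2.5},{"dx":0,"dy":0,"dz":0,"rx":0,"ry":0,"rz":-0.138,"fingers":2.5},{"dx":0,"dy":0,"dz":0,"rx":0,"ry":0,"rz":-0.138,"fingers":2.5},{"dx":0,"dy":0,"dz":0,"rx":0,"ry":0,"rz":-0.138,"fingers":2.5},{"dx":0.5,"dy":-2.3,"dz":0,"rx":0,"ry":0,"rz":0,"fingers":2.5},{"dx":0.9,"dy":-4,"dz":0,"rx":0,"ry":0,"rz":0,"fingers":2.5},{"dx":1,"dy":-4.3,"dz":0,"rx":0,"ry":0,"rz":0,"fingers":2.5},{"dx":1,"dy":-4.3,"dz":0,"rx":0,"ry":0,"rz":0,"fingers":2.5},{"dx":1,"dy":-4.3,"dz":0,"rx":0,"ry":0,"rz":0,"fingers":2.5},{"dx":1,"dy":-4.3,"dz":0,"rx":0,"ry":0,"rz":0,"fingers":2.5}]'
python3 -m pendant '[{"dx":1,"dy":-4.3,"dz":0,"rx":0,"ry":0,"rz":0,"fingers":2.5},{"dx":0.7,"dy":-3,"dz":0,"rx":0,"ry":0,"rz":0,"fingers":2.5},{"dx":0.3,"dy":-1.5,"dz":0,"rx":0,"ry":0,"rz":0,"fingers":2.5},{"dx":0,"dy":0,"dz":0,"rx":0,"ry":0,"rz":0,"fingers":2.5},{"dx":0,"dy":0,"dz":0,"rx":0,"ry":0,"rz":0,"fingers":2.5}]'
python3 g.py .4818 -.1703 .041 174.2
```

```text
time_s: 30.8
tcp_pos: [0.5089, -0.0859, 0.1414]
orientation: [[-0.995, 0.101, -0.003], [0.101, 0.995, 0.001], [0.003, 0.001, -1.0]]
wrist_force: [0.8, -0.8, 0.6]
finger_gap: 0.345
time_s: 31.3
tcp_pos: [0.4816, -0.1694, 0.1424]
orientation: [[-0.995, 0.102, -0.001], [0.102, 0.995, 0.002], [0.001, 0.001, -1.0]]
wrist_force: [-0.8, 0.0, 0.4]
finger_gap: 0.341
yaw 174.2 rv [ 0.001 -0.001 -0.001] shift now-frame cm [-0.04 -0.1  10.14] after-turn frame [-0.03 -0.09 10.14] j6 -103.66677832976254
yaw 354.2 rv [-2.000e-03 -2.000e-03  3.141e+00] shift now-frame cm [-0.04 -0.1  10.14] after-turn frame [ 0.03  0.09 10.14] j6 76.33322167023744
t 31.3 tcp [ 0.4816 -0.1694  0.1424] J [ -32.    30.   103.6    0.    46.5 -116.1]
```

```bash
python3 -m pendant '[{"dx":0.1,"dy":0,"dz":2,"rx":0,"ry":0,"rz":0,"fingers":2.5},{"dx":0,"dy":0,"dz":3,"rx":0,"ry":0,"rz":0,"fingers":2.5},{"dx":0,"dy":0,"dz":2.5,"rx":0,"ry":0,"rz":0,"fingers":2.5},{"dx":0,"dy":0,"dz":1.5,"rx":0,"ry":0,"rz":0,"fingers":2.5},{"dx":0,"dy":0,"dz":0.8,"rx":0,"ry":0,"rz":0,"fingers":2.5},{"dx":0,"dy":0,"dz":0.3,"rx":0,"ry":0,"rz":0,"fingers":2.5},{"dx":0,"dy":0,"dz":0,"rx":0,"ry":0,"rz":0,"fingers":2.5},{"dx":0,"dy":0,"dz":0,"rx":0,"ry":0,"rz":0,"fingers":2.5},{"dx":0,"dy":0,"dz":0,"rx":0,"ry":0,"rz":0,"fingers":2.5}]'
python3 g.py .4818 -.1703 .041 174.2
```

```text
time_s: 32.2
tcp_pos: [0.4815, -0.1705, 0.0429]
orientation: [[-0.995, 0.101, 0.001], [0.101, 0.995, -0.001], [-0.002, -0.001, -1.0]]
wrist_force: [0.6, -0.7, -0.4]
finger_gap: 0.338
yaw 174.2 rv [-0.001  0.002 -0.   ] shift now-frame cm [-0.03  0.02  0.19] after-turn frame [-0.03  0.02  0.19] j6 -103.66677832976254
yaw 354.2 rv [2.000e-03 1.000e-03 3.141e+00] shift now-frame cm [-0.03  0.02  0.19] after-turn frame [ 0.03 -0.02  0.19] j6 76.33322167023744
t 32.2 tcp [ 0.4815 -0.1705  0.0429] J [ -32.    40.4  106.7    0.    32.8 -116.2]
```

```bash
python3 -m pendant '[{"dx":0,"dy":0,"dz":0.1,"rx":0,"ry":0,"rz":0,"fingers":2.5},{"dx":0,"dy":0,"dz":0,"rx":0,"ry":0,"rz":0,"fingers":2.5},{"dx":0,"dy":0,"dz":0,"rx":0,"ry":0,"rz":0,"fingers":2.5}]'
python3 -m pendant '[{"dx":0,"dy":0,"dz":0,"rx":0,"ry":0,"rz":0,"fingers":4.5},{"dx":0,"dy":0,"dz":0,"rx":0,"ry":0,"rz":0,"fingers":4.5},{"dx":0,"dy":0,"dz":0,"rx":0,"ry":0,"rz":0,"fingers":4.5},{"dx":0,"dy":0,"dz":-1,"rx":0,"ry":0,"rz":0,"fingers":4.5},{"dx":0,"dy":0,"dz":-3,"rx":0,"ry":0,"rz":0,"fingers":4.5},{"dx":0,"dy":0,"dz":-4,"rx":0,"ry":0,"rz":0,"fingers":4.5},{"dx":0,"dy":0,"dz":-4,"rx":0,"ry":0,"rz":0,"fingers":4.5},{"dx":0,"dy":-4,"dz":-1,"rx":0,"ry":0,"rz":0,"fingers":4.5},{"dx":0,"dy":-4.5,"dz":0,"rx":0,"ry":0,"rz":0,"fingers":4.5},{"dx":0,"dy":-4.5,"dz":0,"rx":0,"ry":0,"rz":0,"fingers":4.5},{"dx":0,"dy":-4.5,"dz":0,"rx":0,"ry":0,"rz":0,"fingers":4.5},{"dx":0,"dy":-4.5,"dz":0,"rx":0,"ry":0,"rz":0,"fingers":4.5}]'
python3 -m pendant '[{"dx":0,"dy":-3,"dz":0,"rx":0,"ry":0,"rz":0,"fingers":4.5},{"dx":0,"dy":0,"dz":0,"rx":0,"ry":0,"rz":0,"fingers":4.5},{"dx":0,"dy":0,"dz":0,"rx":0,"ry":0,"rz":0,"fingers":4.5},{"dx":0,"dy":0,"dz":0,"rx":0,"ry":0,"rz":0,"fingers":4.5}]'
python3 - <<'E'
from h import *
import m
for n in ("top","scene"):
    s=ctrl.snapshot(n);cv2.imwrite(f"pics/{n}9.png",s["frame"][:,:,::-1]);np.savez(f"{n}9.npz",**s)
    W=cloud(s);print(n)
    for c,(x,y) in dict(red=(.5634,-.2458),yellow=(.4752,-.2368),green=(.5702,-.1791),white=(.4818,-.1703),black=(.449,.004)).items():
        k=(W[...,2]>.03)&(W[...,2]<.06)&(abs(W[...,0]-x)<.045)&(abs(W[...,1]-y)<.032)&(s["z_map"]>0)
        q=W[k];r=cv2.minAreaRect(q[:,:2].astype(np.float32));print(c,len(q),np.round(r[0],4),np.round(r[1],4),round(r[2],1),"ztop",np.percentile(q[:,2],98).round(4))
    if n=="top": m.run(s)
E
```

```text
time_s: 32.5
tcp_pos: [0.481, -0.1704, 0.0413]
orientation: [[-0.995, 0.102, 0.0], [0.102, 0.995, -0.0], [-0.0, -0.0, -1.0]]
wrist_force: [0.7, 0.1, -0.8]
finger_gap: 0.346
time_s: 33.7
tcp_pos: [0.4581, -0.3907, 0.172]
orientation: [[-0.995, 0.102, 0.001], [0.102, 0.995, -0.0], [-0.001, -0.0, -1.0]]
wrist_force: [0.4, -0.2, 0.3]
finger_gap: 0.517
time_s: 34.1
tcp_pos: [0.4552, -0.4174, 0.1711]
orientation: [[-0.995, 0.101, -0.001], [0.101, 0.995, 0.002], [0.001, 0.002, -1.0]]
wrist_force: [-0.4, 0.6, -0.2]
finger_gap: 0.516
top
red 408 [ 0.5619 -0.248 ] [0.0313 0.0607] 82.7 ztop 0.0466
yellow 136 [ 0.4843 -0.2382] [0.029  0.0372] 84.1 ztop 0.047
green 395 [ 0.5685 -0.18  ] [0.0305 0.0599] 83.8 ztop 0.0465
white 409 [ 0.4798 -0.1715] [0.0307 0.0584] 84.3 ztop 0.0466
black 234 [0.4479 0.004 ] [0.0586 0.0302] 34.5 ztop 0.0402
red all [467. 234.] n 1647 c 0.5622 -0.2458 size 0.0878 0.0656 yaw 174.6 z -0.0006 0.0088 0.049
red top [467. 234.] n 180 c 0.5617 -0.2478 size 0.0596 0.0311 yaw 173.0 z 0.0371 0.0425 0.049
red all [244. 291.] n 447 c 0.456 0.1405 size 0.0619 0.0228 yaw 125.9 z 0.
[... 2579 characters left out ...]
0.759 0.7653
black all [604. 468.] n 814 c 0.2439 -0.2656 size 0.3226 0.0233 yaw 62.6 z -0.0024 0.7845 0.7986
black top [604. 468.] n 348 c 0.3175 -0.1344 size 0.0155 0.005 yaw 128.4 z 0.7867 0.7921 0.7986
blue all [432. 243.] n 1052 c 0.4956 -0.1908 size 0.2734 0.1612 yaw 163.4 z 0.0064 0.0171 0.7411
blue top [432. 243.] n 2 c 0.4086 -0.0955 size 0.0016 0.0 yaw 127.4 z 0.7384 0.7398 0.7411
scene
red 595 [ 0.5653 -0.2475] [0.0311 0.0596] 83.2 ztop 0.0457
yellow 503 [ 0.4762 -0.2376] [0.0295 0.0613] 84.6 ztop 0.0452
green 628 [ 0.5718 -0.1789] [0.0311 0.0602] 84.2 ztop 0.0454
white 551 [ 0.4831 -0.1707] [0.031  0.0601] 84.3 ztop 0.0455
black 296 [0.4511 0.0049] [0.0578 0.0326] 34.5 ztop 0.038
```

View pics/top9.png

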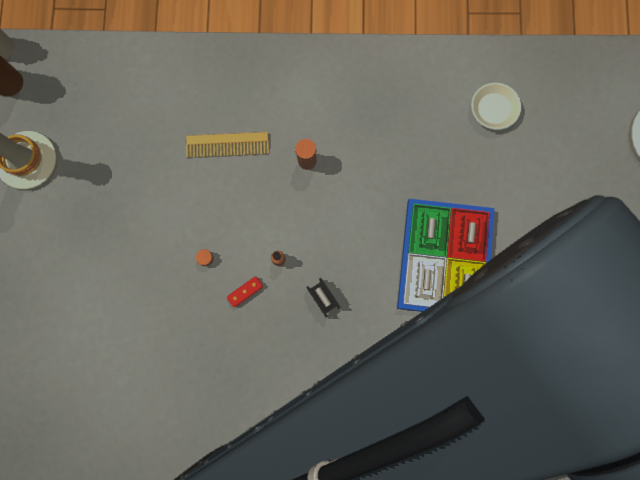

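View pics/scene9.png

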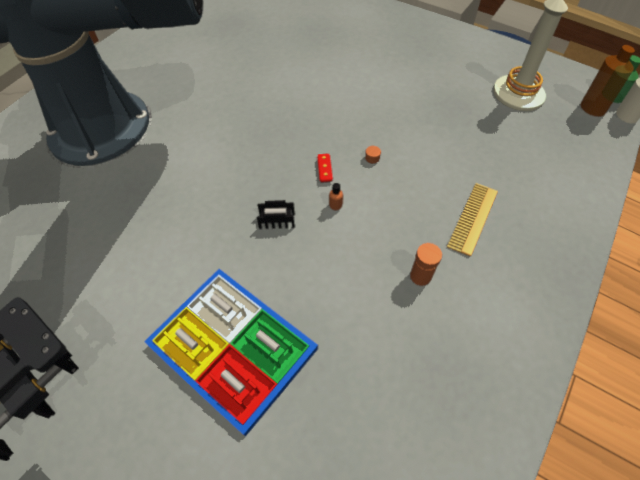

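All four clips stand in their own compartments: red (236,383), yellow (190,343), green (269,345) and white (223,308) in the scene view. Their tops are at 45 mm, which is the floor height plus 38 mm. The black clip and the barrette have not moved, and the arm is clear.

```bash
python3 -c "
from plant import ctrl
print(ctrl.finish_job())"
```

```text
the job is handed in; nothing more can be done
None
```

All four claw clips are in the blue box, each in the compartment of its own colour. I placed them in the order listed (red, yellow, green, white) and handed the job in at about 34 s of the 104 s allowed.

- **Clips in place:** In the scene camera, the clip tops read 45–46 mm, matching the expected 45 mm for standing on the compartment floor. Their positions are within about 3 mm of the compartment centres. Each footprint reads about 60 x 31 mm, lined up with the box.
- **Look-alikes:** The black clip and the red barrette measured within about 1 mm and 1–2° of where they started, which is within camera noise.
- **Forces:** The wrist force readings stayed around 1 N, and the arm ended clear of everything.
- **Disagreements:** The top and scene cameras differ by about 3 mm in x, close to their stated calibration, and the top camera reads heights about 1 mm higher. In the last top view the arm hid part of the yellow clip, so its final check rests on the scene camera.

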